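# Put the cordless tools away with their own batteries

## Task

Closing time: put the four cordless tools away in the plywood kit tray, each upright in a bay of its own, set down rather than dropped and never tipped over (the handles on top are for lifting). Each maker's battery fits only the tool of its own colour, so lay every battery pack that is on the table flat, contacts up, in the same bay as its tool; a tool whose battery is missing goes away alone. Leave the other things on the table, the grey battery on the charger included, where they are.

Things in the scene. Friction and masses are not known exactly. Their poses are not given: they have to be found in the camera images.
- jigsaw: Cordless jigsaw, yellow, blade taken out; steel sole 130 x 62, 150 high, about 0.85 kg, upright, without battery; always present. Origin: centre of its underside; x to its nose, z up. On top a straight handle along x, 28 wide, 24 high, over 100 long, its middle 138 above the underside and at most 4 behind the origin; 25 or more free under its middle.
- tacker: Cordless electric tacker (staple gun), orange; aluminium foot 140 x 50, 157 high, about 0.80 kg, upright, without battery; always present. Origin: centre of its underside; x to its nose, z up. On top a straight handle along x, 28 wide, 24 high, over 100 long, its middle 145 above the underside and at most 4 behind the origin; 25 or more free under its middle.
- lamp: Cordless LED work lamp, green; black foot 124 x 64, 140 high, about 0.60 kg, upright, without battery; always present. Origin: centre of its underside; x to its nose, z up. On top a straight handle along x, 28 wide, 24 high, over 100 long, its middle 128 above the underside and at most 4 behind the origin; 25 or more free under its middle.
- sander: Cordless finishing sander, blue; pad 132 x 66, 138 high, about 0.75 kg, upright, without battery; always present. Origin: centre of its underside; x to its nose, z up. On top a straight handle along x, 28 wide, 24 high, over 100 long, its middle 126 above the underside and at most 4 behind the origin; 25 or more free under its middle.
- pack_yellow: Battery pack in yellow plastic with a black contact block on top, for the jigsaw (same colour): body 74 (x) x 46 (y) x 42 high, the block 60 x 32 and 12 higher, 0.21 kg give or take 20 %. Origin: centre of its underside, x along its length, z up. It may be absent.
- pack_orange: Battery pack in orange plastic with a black contact block on top, for the tacker (same colour): body 74 (x) x 46 (y) x 42 high, the block 60 x 32 and 12 higher, 0.21 kg give or take 20 %. Origin: centre of its underside, x along its length, z up. It may be absent.
- pack_green: Battery pack in green plastic with a black contact block on top, for the lamp (same colour): body 74 (x) x 46 (y) x 42 high, the block 60 x 32 and 12 higher, 0.21 kg give or take 20 %. Origin: centre of its underside, x along its length, z up. It may be absent.
- pack_blue: Battery pack in blue plastic with a black contact block on top, for the sander (same colour): body 74 (x) x 46 (y) x 42 high, the block 60 x 32 and 12 higher, 0.21 kg give or take 20 %. Origin: centre of its underside, x along its length, z up. It may be absent.
- tray: Plywood kit tray fixed on the table, 252 (x) x 358 (y), 25 high over all, with four equal bays side by side along y, lined with grey felt. Origin: centre of its underside; z up. Each bay is 240 long (x) and 82 wide (y); floor 10 above the table, dividers and rim 6 thick and 15 higher than the floor.
- bay0 (a point): Centre of the floor of tray bay 0 (bays are numbered towards the tray's +y); axes as the tray's, x along the bay.
- bay1 (a point): Centre of the floor of tray bay 1 (bays are numbered towards the tray's +y); axes as the tray's, x along the bay.
- bay2 (a point): Centre of the floor of tray bay 2 (bays are numbered towards the tray's +y); axes as the tray's, x along the bay.
- bay3 (a point): Centre of the floor of tray bay 3 (bays are numbered towards the tray's +y); axes as the tray's, x along the bay.
- tin: Small steel tin, 50 across, 36 high; not part of the job. Origin: on its underside.
- tape_roll: Roll of paper tape lying flat, 60 across, 24 high; not part of the job. Origin: on its underside.
- tape_measure: Black and yellow tape measure, 70 x 40 x 60 high; not part of the job. Origin: on its underside.
- screwdriver: Red-handled screwdriver lying flat; not part of the job. Origin: on its underside.
- spray_can: Spray can, 54 across, 170 high; not part of the job. Origin: centre of its underside.
- wrench: Wrench lying flat; not part of the job. Origin: on its underside.

How it is judged (in metres and radians):
At the end, for the whole second after the job is handed in: Each tool stands flat (4 deg) on a bay's floor, its middle within 65 mm of the bay's middle along it; each battery pack present lies flat (8 deg), contacts up, on the floor of the bay holding the tool of its colour; all at rest (x of jigsaw in the frame of tray between -0.065 and 0.065 m and y of jigsaw in the frame of tray between -0.165 and 0.165 m and z of each of jigsaw, tacker, lamp, sander in the frame of tray below 0.016 m and angle between each of jigsaw, tacker, lamp, sander's own z axis and vertical below 0.08 rad and linear speed of each of jigsaw, pack_yellow, tacker, pack_orange, lamp, pack_green, sander, pack_blue below 0.02 m/s and x of pack_yellow in the frame of tray between -0.105 and 0.105 m and y of pack_yellow in the frame of tray between -0.165 and 0.165 m and z of each of pack_yellow, pack_orange, pack_green, pack_blue in the frame of tray below 0.018 m and angle between each of pack_yellow, pack_orange, pack_green, pack_blue's own z axis and vertical below 0.15 rad and ((y of jigsaw in the frame of bay0 between -0.04 and 0.04 m and y of pack_yellow in the frame of bay0 between -0.04 and 0.04 m) or (y of jigsaw in the frame of bay1 between -0.04 and 0.04 m and y of pack_yellow in the frame of bay1 between -0.04 and 0.04 m) or (y of jigsaw in the frame of bay2 between -0.04 and 0.04 m and y of pack_yellow in the frame of bay2 between -0.04 and 0.04 m) or (y of jigsaw in the frame of bay3 between -0.04 and 0.04 m and y of pack_yellow in the frame of bay3 between -0.04 and 0.04 m)) and x of tacker in the frame of tray between -0.065 and 0.065 m and y of tacker in the frame of tray between -0.165 and 0.165 m and x of pack_orange in the frame of tray between -0.105 and 0.105 m and y of pack_orange in the frame of tray between -0.165 and 0.165 m and ((y of tacker in the frame of bay0 between -0.04 and 0.04 m and y of pack_orange in the frame of bay0 between -0.04 and 0.04 m) or (y of tacker in the frame of bay1 between -0.04 and 0.04 m and y of pack_orange in the frame of bay1 between -0.04 and 0.04 m) or (y of tacker in the frame of bay2 between -0.04 and 0.04 m and y of pack_orange in the frame of bay2 between -0.04 and 0.04 m) or (y of tacker in the frame of bay3 between -0.04 and 0.04 m and y of pack_orange in the frame of bay3 between -0.04 and 0.04 m)) and x of lamp in the frame of tray between -0.065 and 0.065 m and y of lamp in the frame of tray between -0.165 and 0.165 m and x of pack_green in the frame of tray between -0.105 and 0.105 m and y of pack_green in the frame of tray between -0.165 and 0.165 m and ((y of lamp in the frame of bay0 between -0.04 and 0.04 m and y of pack_green in the frame of bay0 between -0.04 and 0.04 m) or (y of lamp in the frame of bay1 between -0.04 and 0.04 m and y of pack_green in the frame of bay1 between -0.04 and 0.04 m) or (y of lamp in the frame of bay2 between -0.04 and 0.04 m and y of pack_green in the frame of bay2 between -0.04 and 0.04 m) or (y of lamp in the frame of bay3 between -0.04 and 0.04 m and y of pack_green in the frame of bay3 between -0.04 and 0.04 m)) and x of sander in the frame of tray between -0.065 and 0.065 m and y of sander in the frame of tray between -0.165 and 0.165 m and x of pack_blue in the frame of tray between -0.105 and 0.105 m and y of pack_blue in the frame of tray between -0.165 and 0.165 m and ((y of sander in the frame of bay0 between -0.04 and 0.04 m and y of pack_blue in the frame of bay0 between -0.04 and 0.04 m) or (y of sander in the frame of bay1 between -0.04 and 0.04 m and y of pack_blue in the frame of bay1 between -0.04 and 0.04 m) or (y of sander in the frame of bay2 between -0.04 and 0.04 m and y of pack_blue in the frame of bay2 between -0.04 and 0.04 m) or (y of sander in the frame of bay3 between -0.04 and 0.04 m and y of pack_blue in the frame of bay3 between -0.04 and 0.04 m))); the robot touches nothing.
It fails at once if another thing on the table (tin, roll of tape, tape measure, screwdriver, spray can, wrench) is pushed more than 50 mm from its place (distance of any of tin, tape_roll, tape_measure, screwdriver, spray_can, wrench from where it was at the start of the episode above 0.05 m).
It fails at once if a tool is tipped over (leans more than 45 degrees) (angle between any of jigsaw, tacker, lamp, sander's own z axis and vertical above 0.8 rad).
It fails at once if a tool is dropped (it falls free by more than about 25 mm: over 0.7 m/s with the fingers off it) ((linear speed of jigsaw above 0.7 m/s and contact force between the fingers and jigsaw below 0.1 N) or (linear speed of tacker above 0.7 m/s and contact force between the fingers and tacker below 0.1 N) or (linear speed of lamp above 0.7 m/s and contact force between the fingers and lamp below 0.1 N) or (linear speed of sander above 0.7 m/s and contact force between the fingers and sander below 0.1 N)).
Of pack_yellow, pack_orange, pack_green, pack_blue only 2 to 4 are there at a start; the rules pass over those that are not, and their reading is None.
At some moment in a run one of pack_yellow, pack_orange, pack_green, pack_blue may be knocked a few centimetres aside while the robot is not near it.
It also fails if it takes over 208 s, if anything falls off the work surface, if the arm or the gripper's body presses on something with over 40 N, if the wrist force passes 120 N, or if a joint passes its speed limit or range.

## Robot

A 6-joint arm with a two-finger parallel gripper is mounted at the origin on the work surface. World frame = base frame: x ahead of the robot, y to its left, z up, the work surface at z = 0. Lengths are in m, angles in degrees, forces in N, time in s.
With the tool pointing down it reaches from about 0.3 to 0.75 m from the base axis. Payload 8.5 kg.
Tool frame: the origin (TCP) lies midway between the tips of the shut fingers; the grasp point (between the pads) lies 19 mm behind it; z points along the fingers, y is the line along which they close (so a half turn about z gives the same grasp; the last joint's range is limited). The gripper opens to 85 mm and grips with 20 to 120 N. Pads are 22 mm wide; open, the fingers measure 114 mm over their backs; the gripper's body (76 mm by 85 mm) begins 54 mm behind the grasp point. The pads swing forward as they close: fully open they stand 13 mm farther back than shut.
Start: joints at [59.57, 21.807, 74.336, -0, 83.858, -12.336], TCP at [0.171, 0.523, 0.231] pointing down, gripper open.
Joint ranges: [-178.18, 178.18], [-50.72, 133.34], [12.68, 142.11], [-81.47, 261.47], [9.98, 163.14], [-165.26, 165.26]. Speed limits (degrees/s): [136.94, 136.94, 180, 180, 180, 180].

## Interface

Orientations are given as a 3x3 rotation matrix whose columns are the frame's x, y, z axes.
In Python, from rig import observe, optics, order, spotter gives the robot as it stands.
- The arm moves only by the tool move_arm, never from a script. Its argument "series" is text: rows parted by semicolons, each of 5 numbers parted by spaces: the shift along the tool's x, y, z in cm, then the turn about the tool's z in degrees, then the opening, from -1 (shut) to 1 (fully open). A call has 1 to 8 rows; each row is the pose to reach, as a shift and turn from the pose commanded when the call began, along the tool's axes at that moment; what a row does not reach only later rows make up. A row lasts 1/8 s, in which the tool goes at most 62.5 mm and 10.7 degrees, less where a joint would pass 70% of its speed; a pose out of reach is approached as far as the arm can. A call with a gripper value outside its range is refused whole. The fingers move at their own pace and stop on an object; "force" is the grip in N (left out, the last holds). Time passes only in rows, so rows that repeat a pose let the fingers close. It gives the time, the measured TCP pose, the force, the opening and the grip force at its end, in the units of the state.
- observe(): the state, without advancing time (a new reading comes with each control period).
- optics.get_image(name): name is "scene" or "side" or "wrist"; returns a dict with "pixels" (420x560x3 uint8, blue, green, red), "camera_matrix" (3x3 intrinsics, pixels), "rvec" (rotation vector, rad) and "tvec" (3), from world to camera coordinates, as OpenCV has them. Camera axes: x right, y down, z forward; pixel columns grow to the right and rows downward; lengths in m; the calibration is good to about 2 mm. A picture is of the moment at which its call begins. There is no depth.
- order.close_job(): hands the job in; it is judged then, once.
Trained networks look in the newest picture that a camera, given by its name, has taken for a name from the list of things; names that differ only in an ending like _2 or _b are one class to them, and where a whole thing is asked for, a point or a joint stands for the part that bears it (a point fixed in the world has none). Each returns a list of dicts, best first, with "score" (0 to 1); they miss things now and then, are a little off and sometimes report something else, mostly with a low value. They report only what shows in the picture. A call takes as long as a camera call.
- spotter.find_in(thing, camera): "point" ([x, y, z] in m, in world coordinates, good to about 4 mm: the middle of the surface that is visible of it).
- spotter.cut_out(thing, camera): "pixels" (420x560 bool, what is visible of it).
- spotter.mark_of(thing, camera): "point" ([x, y, z] in m, in world coordinates, good to about 4 mm: a listed point, or the origin of a listed thing).
The state is a dict: "time_s": time; "q": joint angles; "qvel": joint speeds; "joint_efforts": joint torques, N m; "position": TCP position; "tool_rot": TCP orientation; "ft_force": force on the tool from outside, world axes, zero at the start; "wrist_torque": the same for the moment, N m; "grip_width": finger opening in m; "gripper_force": force on a finger pad.
Only numpy, scipy, OpenCV 4.12 (cv2) and the standard library are available. Lean on these libraries where they do the work, as an engineer would, in place of code of your own. Each camera call takes 0.05 s, during which the arm holds its last target. There are 200 camera calls.

## Working session

There is one attempt and no reset: what is moved stays moved. The work goes in short steps, Python scripts to look and compute and a tool call to move; the robot and the scene stay as the last step left them, time stands still between calls to the robot, and variables do not carry over. Pictures are saved under pics/ and viewed, at most 14 in all, crops included, and the job is handed in when it is done.

Besides the shell and the picture viewer there is one more tool, called after "Call:" by a JSON object that holds its "name" and its "arguments". move_arm: Moves the arm, as the interface text tells. Its arguments: {"type":"object","properties":{"series":{"type":"string"},"force":{"type":"number"}},"required":["series"]}

```bash
mkdir -p pics; ls; cat > look.py <<'E'
from rig import observe, optics, order, spotter
import numpy as np, cv2
E
python3 - <<'E'
from look import *
s=observe(); print(s['time_s'],s['position'],s['tool_rot'],s['grip_width'])
for c in ['scene','side']:
    im=optics.get_image(c); cv2.imwrite(f'pics/{c}0.png',im['pixels'])
    R=cv2.Rodrigues(np.array(im['rvec']))[0]; print(c,'cam at',-R.T@np.array(im['tvec']).ravel())
for n in ['jigsaw','tacker','lamp','sander','pack_yellow','pack_orange','pack_green','pack_blue','tray','bay0','bay3','spray_can','tin','tape_measure']:
    for c in ['scene','side']:
        print(n,c,[(np.round(d['point'],3).tolist(),round(d['score'],2)) for d in spotter.mark_of(n,c)[:2]])
E
```

```text
pics
0.0 [0.17066301 0.52254003 0.23071305] [[-9.50549930e-01  3.10570957e-01 -7.15590652e-04]
 [ 3.10571653e-01  9.50549109e-01 -1.28046758e-03]
 [ 2.82528015e-04 -1.43939054e-03 -9.99998924e-01]] 0.0854899443514066
scene cam at [ 1.17085389 -0.89944183  1.17004787]
side cam at [ 0.03320959 -0.74728017  0.68403692]
jigsaw scene [([0.568, -0.333, -0.0], 0.77)]
jigsaw side [([0.564, -0.339, 0.001], 0.98)]
tacker scene [([0.655, -0.191, 0.003], 0.85), ([0.679, -0.032, -0.001], 0.52)]
tacker side [([0.658, -0.192, 0.002], 0.85)]
lamp scene [([0.503, -0.471, 0.001], 0.71)]
lamp side [([0.655, -0.19, 0.0], 0.7), ([0.501, -0.468, 0.003], 0.67)]
sander scene [([0.678, -0.032, 0.0], 0.66)]
sander side [([0.672, -0.038, 0.001], 0.76)]
pack_yellow scene [([0.321, -0.312, 0.0], 0.79)]
pack_yellow side [([0.501, -0.47, 0.006], 0.31)]
pack_orange scene [([0.428, -0.24, 0.005], 0.81)]
pack_orange side [([0.505, 0.27, -0.004], 0.65), ([0.422, -0.244, 0.001], 0.57)]
pack_green scene [([0.513, -0.044, -0.0], 0.76)]
pack_green side [([0.508, -0.043, -0.002], 0.6)]
pack_blue scene [([0.417, -0.155, -0.
[... 166 characters left out ...]
ray side [([0.507, 0.27, -0.002], 0.67), ([0.673, -0.036, -0.0], 0.59)]
bay0 scene [([0.49, 0.31, 0.01], 0.93), ([0.526, 0.233, 0.009], 0.87)]
bay0 side [([0.45, 0.391, 0.009], 0.97), ([0.487, 0.312, 0.008], 0.89)]
bay3 scene [([0.49, 0.31, 0.01], 0.93), ([0.526, 0.233, 0.009], 0.87)]
bay3 side [([0.45, 0.391, 0.009], 0.97), ([0.487, 0.312, 0.008], 0.89)]
spray_can scene [([0.426, 0.572, -0.001], 0.92)]
spray_can side [([0.43, 0.573, 0.002], 0.79), ([0.658, -0.188, -0.002], 0.38)]
tin scene [([0.526, -0.174, 0.0], 0.64)]
tin side [([0.526, -0.171, 0.004], 0.56)]
tape_measure scene [([0.744, 0.083, 0.005], 0.7)]
tape_measure side [([0.742, 0.082, -0.003], 0.42), ([0.451, 0.393, 0.013], 0.22)]
```

View pics/scene0.png

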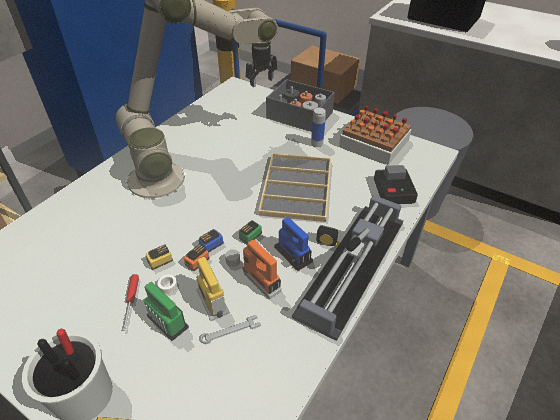

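View pics/side0.png

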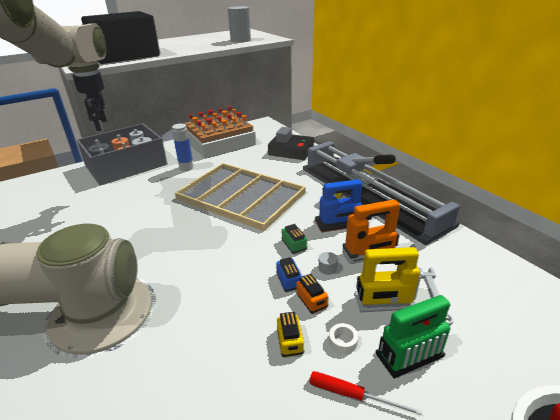

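All four packs are on the table, at about (158,256), (197,257), (211,240) and (250,231) in the scene view. The tools stand in a row beyond them, with the tray at (295,187). I'll place the packs first, then the tools, starting with the far bay. Next: a helper, then a wrist look from above.

```bash
cat > look.py <<'E'
from rig import observe, optics, order, spotter
import numpy as np, cv2
from scipy.optimize import minimize
def yaw_y(s): y=np.array(s['tool_rot'])[:,1]; return np.degrees(np.arctan2(y[1],y[0]))
def go(x,y,z,yaw=None,s=None):
    "print shift (cm, tool axes) and turn to a TCP target; yaw = world angle of closing line (mod 180)"
    s=s or observe(); R=np.array(s['tool_rot']); d=R.T@(np.array([x,y,z])-s['position'])*100
    q1=np.degrees(np.arctan2(y,x)); out=[]
    if yaw is not None:
        for k in (-2,-1,0,1,2):
            t=-(yaw+180*k-yaw_y(s)); q6=q1-(yaw_y(s)-t)
            if abs(t)<200 and abs(q6)<160: out.append((round(t,1),'q6 %.0f'%q6))
    print('go',np.round([x,y,z],3),'shift',np.round(d,2),'turn',out)
def rays(im,px):
    R=cv2.Rodrigues(np.array(im['rvec']))[0]; C=-R.T@np.array(im['tvec']).ravel()
    p=cv2.undistortPoints(np.array(px,float).reshape(-1,1,2),np.array(im['camera_matrix']),None).reshape(-1,2)
    return C,np.c_[p,np.ones(len(p))]@R
def plane(im,px,z):
    C,d=rays(im,px); return (C+d*((z-C[2])/d[:,2])[:,None])[:,:2]
def proj(im,P): return cv2.projectPoints(np.array(P,float),np.array(im['rvec']),np.array(im['tvec']),np.array(im['camera_matrix']),None)[0].reshape(-1,2)
def box(l,w,z0,z1): return np.array([[a*l/2,b*w/2,z] for a in(-1,1) for b in(-1,1) for z in(z0,z1)])
PACK=[box(.074,.046,0,.042),box(.060,.032,.042,.054)]
def at(P,p,z=0):
    c,s=np.cos(p[2]),np.sin(p[2]); return P@np.array([[c,s,0],[-s,c,0],[0,0,1]])+[p[0],p[1],z]
def sil(im,parts,p,z,sc=4):
    m=np.zeros((420,560),np.uint8)
    for P in parts: cv2.fillConvexPoly(m,cv2.convexHull((proj(im,at(P,p,z))*16).astype(np.int32)),255,cv2.LINE_AA,4)
    return m/255.
def fit(views,parts,x,y,z=0):
    "views: [(im,mask)]; IoU fit of x,y,yaw"
    def cost(p):
        return np.mean([1-np.minimum(a:=sil(im,parts,p,z),m).sum()/max(1,np.maximum(a,m).sum()) for im,m in views])
    best=min((minimize(cost,[x,y,t],method='Nelder-Mead',options=dict(initial_simplex=np.array([x,y,t])+np.array([[0,0,0],[.012,0,.1],[0,.012,-.1],[-.008,-.008,.4]]),maxiter=150)) for t in np.radians([0,45,90,135])),key=lambda r:r.fun)
    return best.x[0],best.x[1],np.degrees(best.x[2])%180,1-best.fun
def mask(n,c,near=None,tol=.06):
    "best cut-out whose mark-independent centroid lies near a world xy"
    im=optics.get_image(c); L=spotter.cut_out(n,c)
    for d in L:
        m=np.array(d['pixels']); yx=np.argwhere(m).mean(0)
        if near is None or np.linalg.norm(plane(im,[yx[::-1]],.03)[0]-near)<tol: return im,m.astype(float),d['score']
    return im,None,0
E
python3 - <<'E'
from look import *
go(.42,-.17,.42,0)
P={'yellow':(.32,-.312),'orange':(.425,-.242),'green':(.511,-.044),'blue':(.417,-.155)}
for n,p in P.items():
    V=[]
    for c in('scene','side'):
        im,m,sc=mask('pack_'+n,c,p)
        if m is not None: V.append((im,m))
    if V: print(n,len(V),np.round(fit(V,PACK,*p),3))
TR=[box(.252,.358,0,.025)]
V=[mask('tray',c)[:2] for c in('scene','side')]
print('tray',np.round(fit(V,TR,.507,.272),3))
E
```

```text
go [ 0.42 -0.17  0.42] shift [-45.2  -58.11 -18.87] turn [(np.float64(71.9), 'q6 -22')]
yellow 2 [ 0.319 -0.308 63.525  0.858]
orange 2 [ 0.424 -0.239 84.491  0.798]
green 2 [ 5.0700e-01 -4.5000e-02  7.8492e+01  8.0900e-01]
blue 2 [ 0.417 -0.155 65.118  0.736]
tray [ 0.505  0.273 25.304  0.961]
```

Call:
{"name": "move_arm", "arguments": {"series": "-5 -6 -16 9 1;-9 -12 -18.9 18 1;-13 -18 -18.9 27 1;-18 -24 -18.9 36 1;-23 -30 -18.9 45 1;-27 -36 -18.9 54 1;-32 -42 -18.9 63 1;-36 -47 -18.9 72 1"}}

```text
time_s: 3.5
position: [0.3124, 0.1131, 0.4116]
tool_rot: [[0.006, 1.0, 0.001], [1.0, -0.006, 0.0], [0.0, 0.001, -1.0]]
ft_force: [2.2, 1.1, -1.6]
grip_width: 0.0855
gripper_force: 0.0
```

```bash
python3 - <<'E'
from look import *
s=observe(); print(s['position'],s['time_s']); go(.40,-.17,.42,0)
E
```

```text
[0.31242634 0.11314579 0.41164572] 3.5
go [ 0.4  -0.17  0.42] shift [-28.26   8.94  -0.83] turn [(np.float64(179.6), 'q6 157'), (np.float64(-0.4), 'q6 -23')]
```

Call:
{"name": "move_arm", "arguments": {"series": "-6 2 -1 0 1;-12 4 -1 0 1;-18 6 -1 0 1;-24 8 -1 0 1;-28 9 -1 0 1;-28 9 -1 0 1;-28 9 -1 0 1"}}

```text
time_s: 4.38
position: [0.4018, -0.1647, 0.4213]
tool_rot: [[0.002, 1.0, 0.0], [1.0, -0.002, 0.0], [0.0, 0.0, -1.0]]
ft_force: [-0.3, -0.3, 0.2]
grip_width: 0.0852
gripper_force: 0.0
```

```bash
python3 - <<'E'
from look import *
s=observe(); print(s['position'],s['time_s'])
im=optics.get_image('wrist'); cv2.imwrite('pics/w1.png',im['pixels'])
R=cv2.Rodrigues(np.array(im['rvec']))[0]; print('cam',-R.T@np.array(im['tvec']).ravel(),R[2])
P={'yellow':(.32,-.31),'orange':(.425,-.242),'green':(.509,-.044),'blue':(.417,-.155)}
for n,p in P.items():
    im,m,sc=mask('pack_'+n,'wrist',p)
    if m is not None: print(n,sc,m.sum(),np.round(fit([(im,m)],PACK,*p),3))
E
```

```text
[ 0.40178477 -0.16474146  0.42134191] 4.375
cam [ 0.40271358 -0.08554687  0.56316725] [-3.20411227e-04 -3.08207276e-01 -9.51319175e-01]
yellow 0.97 1150.0 [ 0.32  -0.31  65.198  0.833]
orange 0.58 1268.0 [ 0.425 -0.241 86.878  0.872]
green 0.59 1781.0 [ 5.0600e-01 -4.6000e-02  8.0978e+01  8.7700e-01]
blue 0.56 1415.0 [ 0.417 -0.154 76.046  0.915]
```

View pics/w1.png

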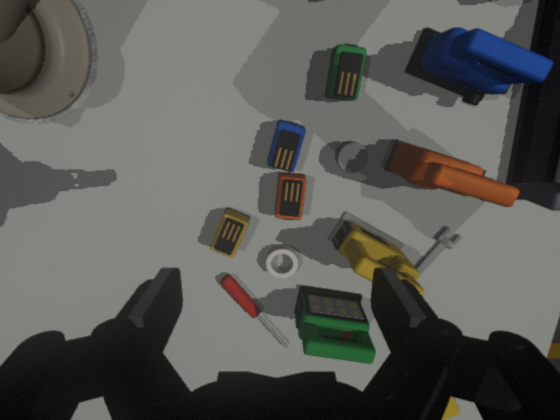

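Wrist view: packs at green (347,72), blue (286,146), orange (291,195) and yellow (230,232), agreeing with the fits. The packs stand clear of each other across their width. Starting with blue.

```bash
cat >> look.py <<'E'
T=np.array([.505,.273]); TY=25.3
def bay(i,dx):  # i 0..3 towards +y
    a=np.radians(TY); u=np.array([np.cos(a),np.sin(a)]); v=np.array([-u[1],u[0]])
    return T+u*dx+v*(.088*i-.132)
E
python3 - <<'E'
from look import *
go(.417,-.154,.08,-14); go(.417,-.154,.010,-14)
for i in range(4): print(i,bay(i,.075),bay(i,-.045))
E
```

```text
go [ 0.417 -0.154  0.08 ] shift [ 1.09  1.5  34.13] turn [(np.float64(13.9), 'q6 -6')]
go [ 0.417 -0.154  0.01 ] shift [ 1.09  1.5  41.13] turn [(np.float64(13.9), 'q6 -6')]
0 [0.62921743 0.18571294] [0.52072752 0.13443   ]
1 [0.59160994 0.26527221] [0.48312003 0.21398926]
2 [0.55400245 0.34483147] [0.44551254 0.29354853]
3 [0.51639495 0.42439074] [0.40790505 0.37310779]
```

Call:
{"name": "move_arm", "arguments": {"series": "1.1 1.5 6 7 1;1.1 1.5 12 14 1;1.1 1.5 18 14 1;1.1 1.5 24 14 1;1.1 1.5 30 14 1;1.1 1.5 34 14 1;1.1 1.5 34 14 1"}}

```text
time_s: 5.7
position: [0.416, -0.1535, 0.0796]
tool_rot: [[0.244, 0.97, -0.004], [0.97, -0.244, 0.003], [0.002, -0.005, -1.0]]
ft_force: [-0.9, -0.8, 1.1]
grip_width: 0.0853
gripper_force: 0.0
```

```bash
python3 - <<'E'
from look import *
im=optics.get_image('wrist'); cv2.imwrite('pics/w2.png',im['pixels'])
V=[mask('pack_blue',c,(.417,-.154))[:2] for c in ('wrist','scene','side')]
V=[v for v in V if v[1] is not None]
for v in V: print(v[1].sum())
p=fit(V[:1],PACK,.417,-.154);print(p)
go(p[0],p[1],.01,p[2]+90)
E
```

```text
317.0
624.0
(np.float64(0.4136230096700253), np.float64(-0.14900698200751916), np.float64(87.97983554452225), np.float64(0.6697083780032744))
go [ 0.414 -0.149  0.01 ] shift [ 0.44 -0.53  7.24] turn [(np.float64(-12.1), 'q6 -18')]
```

View pics/w2.png

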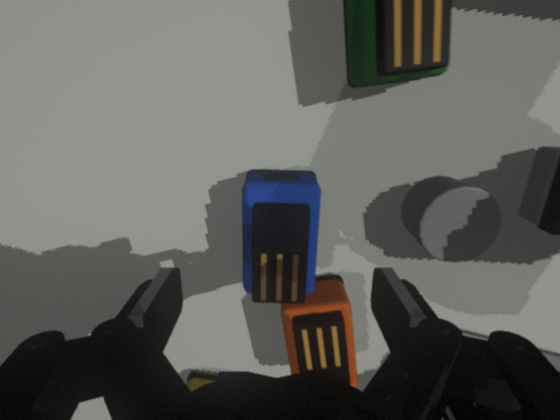

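```bash
python3 - <<'E'
from look import *
im=optics.get_image('wrist')
hsv=cv2.cvtColor(im['pixels'],cv2.COLOR_BGR2HSV)
m=cv2.inRange(hsv,(105,120,40),(130,255,255)); n,l,st,_=cv2.connectedComponentsWithStats(m)
k=1+st[1:,4].argmax(); print(st[k]); h=cv2.convexHull(np.argwhere(l==k)[:,::-1].astype(np.int32)); mm=np.zeros((420,560),np.uint8); cv2.fillConvexPoly(mm,h,1)
p=fit([(im,mm.astype(float))],[np.vstack(PACK)],.417,-.154);print(p)
go(p[0],p[1],.01,p[2]+90)
E
```

```text
[ 239  171   77  119 3307]
(np.float64(0.41745761707329376), np.float64(-0.15851203607571662), np.float64(74.3900457096844), np.float64(0.8559053865327841))
go [ 0.417 -0.159  0.01 ] shift [-0.39  0.1   7.21] turn [(np.float64(1.5), 'q6 -5')]
```

Call:
{"name": "move_arm", "arguments": {"series": "0 0.1 3.5 1 1;0 0.1 7 1 1;0 0.1 7 1 1;0 0.1 7 1 -1;0 0.1 7 1 -1;0 0.1 7 1 -1;0 0.1 7 1 -1;0 0.1 7 1 -1", "force": 50}}

```text
time_s: 7.1
position: [0.4184, -0.1547, 0.0125]
tool_rot: [[0.26, 0.966, 0.002], [0.966, -0.26, -0.001], [-0.001, 0.002, -1.0]]
ft_force: [-0.4, 0.4, 8.2]
grip_width: 0.0452
gripper_force: 51.2
```

```bash
python3 - <<'E'
from look import *
b=bay(3,.075); go(*b,.10,TY+90); go(*b,.024,TY+90)
E
```

```text
go [0.516 0.424 0.1  ] shift [58.46 -5.59 -8.81] turn [(np.float64(49.6), 'q6 104'), (np.float64(-130.4), 'q6 -76')]
go [0.516 0.424 0.024] shift [58.47 -5.61 -1.21] turn [(np.float64(49.6), 'q6 104'), (np.float64(-130.4), 'q6 -76')]
```

Call:
{"name": "move_arm", "arguments": {"series": "0 0 -5 0 -1;6 -1 -9 6 -1;12 -1.5 -9 12 -1;18 -2 -9 18 -1;24 -2.5 -9 24 -1;30 -3 -9 30 -1;36 -3.5 -9 36 -1;42 -4 -9 42 -1"}}

```text
time_s: 8.1
position: [0.4886, 0.2636, 0.1019]
tool_rot: [[0.841, 0.541, 0.001], [0.541, -0.841, 0.0], [0.001, 0.0, -1.0]]
ft_force: [1.1, -1.2, -1.9]
grip_width: 0.0456
gripper_force: 53.0
```

```bash
python3 - <<'E'
from look import *
b=bay(3,.075); go(*b,.10,TY+90); go(*b,.026,TY+90)
E
```

```text
go [0.516 0.424 0.1  ] shift [ 11.03 -12.02   0.2 ] turn [(np.float64(7.4), 'q6 104'), (np.float64(-172.6), 'q6 -76')]
go [0.516 0.424 0.026] shift [ 11.02 -12.03   7.6 ] turn [(np.float64(7.4), 'q6 104'), (np.float64(-172.6), 'q6 -76')]
```

Call:
{"name": "move_arm", "arguments": {"series": "4 -4 0 4 -1;8 -8 0 7.4 -1;11 -12 0 7.4 -1;11 -12 0 7.4 -1;11 -12 2.5 7.4 -1;11 -12 5 7.4 -1;11 -12 6 7.4 -1;11 -12 6 7.4 -1"}}

```text
time_s: 9.1
position: [0.5159, 0.4215, 0.0413]
tool_rot: [[0.903, 0.43, -0.001], [0.43, -0.903, -0.0], [-0.001, 0.0, -1.0]]
ft_force: [-0.6, 0.3, -0.5]
grip_width: 0.0453
gripper_force: 52.9
```

```bash
python3 - <<'E'
from look import *
b=bay(3,.075); go(*b,.024,TY+90)
im=optics.get_image('side'); p=proj(im,[[*b,.05]])[0].astype(int); print(p)
I=im['pixels']; c=I[max(0,p[1]-80):p[1]+100,max(0,p[0]-120):p[0]+160]; cv2.imwrite('pics/s2.png',cv2.resize(c,None,fx=2.7,fy=2.7))
E
```

```text
go [0.516 0.424 0.024] shift [ 0.17 -0.24  1.73] turn [(np.float64(0.2), 'q6 104'), (np.float64(-179.8), 'q6 -76')]
[222 164]
```

View pics/s2.png

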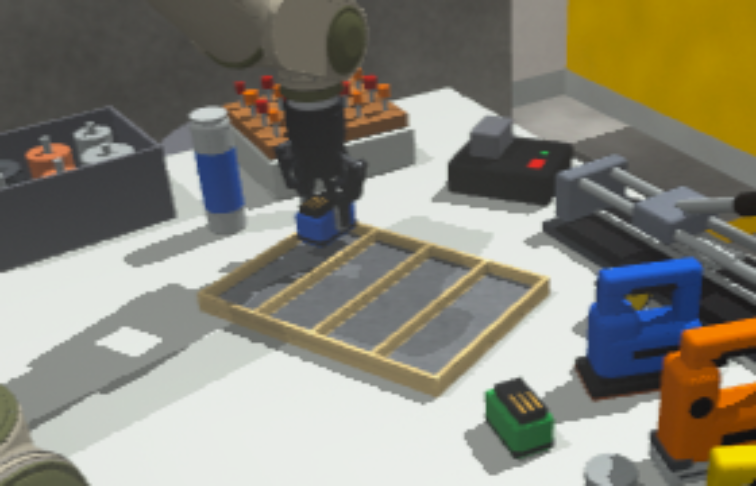

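The crop shows the blue pack held level, about (325,222), over the far end of the last bay. Setting it down.

Call:
{"name": "move_arm", "arguments": {"series": "0.2 -0.2 0.8 0 -1;0.2 -0.2 1.4 0 -1;0.2 -0.2 1.8 0 -1;0.2 -0.2 1.8 0 -1;0.2 -0.2 1.8 0 0.35;0.2 -0.2 1.8 0 0.35;0.2 -0.2 1.8 0 0.35;0.2 -0.2 -6 0 0.35"}}

```text
time_s: 10.15
position: [0.5149, 0.4235, 0.082]
tool_rot: [[0.903, 0.43, -0.009], [0.43, -0.903, -0.005], [-0.01, 0.001, -1.0]]
ft_force: [1.5, 0.8, 0.8]
grip_width: 0.0576
gripper_force: 0.0
```

```bash
python3 - <<'E'
from look import *
s=observe();print(s['ft_force'],s['grip_width'])
for c in('scene','side','wrist'):print(c,[(np.round(d['point'],3).tolist(),round(d['score'],2)) for d in spotter.mark_of('pack_blue',c)[:2]], bay(3,.075))
go(.425,-.241,.20,-3); go(.425,-.241,.01,-3)
E
```

```text
[1.5475666  0.76544544 0.80063264] 0.057647251358927634
scene [([0.416, -0.156, -0.001], 0.53)] [0.51639495 0.42439074]
side [([0.513, 0.423, 0.03], 0.84)] [0.51639495 0.42439074]
wrist [([0.418, -0.157, -0.003], 0.74)] [0.51639495 0.42439074]
go [ 0.425 -0.241  0.2  ] shift [-37.04  56.13 -11.36] turn [(np.float64(118.5), 'q6 153'), (np.float64(-61.5), 'q6 -27')]
go [ 0.425 -0.241  0.01 ] shift [-37.18  56.14   7.64] turn [(np.float64(118.5), 'q6 153'), (np.float64(-61.5), 'q6 -27')]
```

Call:
{"name": "move_arm", "arguments": {"series": "-4 6 -6 -8 1;-8 12 -11 -16 1;-12 18 -11 -24 1;-16 24 -11 -32 1;-20 30 -11 -40 1;-24 36 -11 -48 1;-28 42 -11 -56 1;-32 48 -11 -61 1"}}

```text
time_s: 11.3
position: [0.4492, -0.0422, 0.1943]
tool_rot: [[0.057, 0.998, -0.0], [0.998, -0.057, 0.0], [0.0, -0.0, -1.0]]
ft_force: [0.9, -0.6, 0.1]
grip_width: 0.085
gripper_force: 0.0
```

```bash
python3 - <<'E'
from look import *
for c in('scene','side'):
    optics.get_image(c);print(c,[(np.round(d['point'],3).tolist(),round(d['score'],2)) for d in spotter.mark_of('pack_blue',c)[:2]])
p=(.425,-.241)
V=[mask('pack_orange',c,p)[:2] for c in ('wrist','scene','side')]; V=[v for v in V if v[1] is not None]
for v in V: print(v[1].sum(),np.round(fit([v],PACK,*p),3))
go(.425,-.241,.08,-3)
E
```

```text
scene [([0.515, 0.426, 0.012], 0.65)]
side []
2358.0 [ 0.427 -0.244 85.774  0.684]
346.0 [  0.42   -0.237 100.334   0.695]
811.0 [ 0.426 -0.239 74.053  0.846]
go [ 0.425 -0.241  0.08 ] shift [-20.28  -1.31  11.46] turn [(np.float64(179.6), 'q6 153'), (np.float64(-0.4), 'q6 -27')]
```

Call:
{"name": "move_arm", "arguments": {"series": "-6 -0.5 2 0 1;-12 -1 4 0 1;-18 -1.3 7 0 1;-20.3 -1.3 10 0 1;-20.3 -1.3 11.5 0 1;-20.3 -1.3 11.5 0 1"}}

```text
time_s: 12.55
position: [0.4245, -0.2416, 0.0788]
tool_rot: [[0.06, 0.998, -0.002], [0.998, -0.06, 0.002], [0.002, -0.002, -1.0]]
ft_force: [0.8, 0.0, -0.3]
grip_width: 0.0855
gripper_force: 0.0
```

```bash
cat >> look.py <<'E'
HUE={'yellow':((20,100,60),(35,255,255)),'orange':((3,120,60),(16,255,255)),'green':((50,90,30),(85,255,255)),'blue':((105,120,40),(130,255,255))}
def colfit(col,x,y,parts=PACK,z=0,cams=('wrist',),draw=None):
    V=[]
    for c in cams:
        im=optics.get_image(c); m=cv2.inRange(cv2.cvtColor(im['pixels'],cv2.COLOR_BGR2HSV),*map(np.array,HUE[col]))
        m=cv2.morphologyEx(m,cv2.MORPH_OPEN,np.ones((3,3)))
        q=proj(im,[[x,y,.02+z]])[0]
        n,l,st,ce=cv2.connectedComponentsWithStats(m)
        ks=[k for k in range(1,n) if st[k,4]>60]
        if not ks: continue
        k=min(ks,key=lambda k:np.linalg.norm(ce[k]-q)); print(c,st[k],'at',ce[k].round(),'expected',q.round())
        mm=np.zeros((420,560),np.uint8); cv2.fillConvexPoly(mm,cv2.convexHull(np.argwhere(l==k)[:,::-1].astype(np.int32)),1)
        V.append((im,mm.astype(float)))
    p=fit(V,[np.vstack(parts)],x,y,z); print(col,np.round(p,3)); return p
E
python3 - <<'E'
from look import *
p=colfit('orange',.425,-.241); go(p[0],p[1],.01,p[2]+90); go(.425,-.241,.01,-3)
E
```

```text
wrist [ 240  168   79  124 3231] at [278. 217.] expected [276. 227.]
orange [ 0.426 -0.243 84.531  0.876]
go [ 0.426 -0.243  0.01 ] shift [-0.16  0.14  6.97] turn [(np.float64(182.0), 'q6 156'), (np.float64(2.0), 'q6 -24')]
go [ 0.425 -0.241  0.01 ] shift [0.07 0.01 6.97] turn [(np.float64(179.6), 'q6 153'), (np.float64(-0.4), 'q6 -27')]
```

Call:
{"name": "move_arm", "arguments": {"series": "0 0.1 3.5 1 1;0 0.1 7 1 1;0 0.1 7 1 1;0 0.1 7 1 -1;0 0.1 7 1 -1;0 0.1 7 1 -1;0 0.1 7 1 -1;0 0.1 -1 1 -1", "force": 50}}

```text
time_s: 13.6
position: [0.4242, -0.2412, 0.0707]
tool_rot: [[0.079, 0.997, -0.006], [0.997, -0.079, 0.005], [0.005, -0.006, -1.0]]
ft_force: [0.9, -0.5, -2.1]
grip_width: 0.045
gripper_force: 53.1
```

```bash
python3 - <<'E'
from look import *
b=bay(2,.075); go(*b,.10,TY+90)
E
```

```text
go [0.554 0.345 0.1  ] shift [59.46  8.31 -2.7 ] turn [(np.float64(60.2), 'q6 97'), (np.float64(-119.8), 'q6 -83')]
```

Call:
{"name": "move_arm", "arguments": {"series": "6 0.9 -3 8 -1;12 1.7 -3 16 -1;18 2.5 -3 24 -1;24 3.4 -3 32 -1;30 4.2 -3 40 -1;36 5 -3 48 -1;42 5.9 -3 56 -1;48 6.7 -3 60 -1"}}

```text
time_s: 14.6
position: [0.5301, 0.233, 0.1029]
tool_rot: [[0.904, 0.428, 0.001], [0.428, -0.904, 0.0], [0.001, 0.0, -1.0]]
ft_force: [1.0, -0.8, -2.2]
grip_width: 0.0455
gripper_force: 53.2
```

```bash
python3 - <<'E'
from look import *
b=bay(2,.075); go(*b,.04,TY+90)
E
```

```text
go [0.554 0.345 0.04 ] shift [ 6.94 -9.08  6.29] turn [(np.float64(0.0), 'q6 97'), (np.float64(-180.0), 'q6 -83')]
```

Call:
{"name": "move_arm", "arguments": {"series": "3.5 -4.5 0 0 -1;7 -9.1 0 0 -1;7 -9.1 0 0 -1;7 -9.1 2.5 0 -1;7 -9.1 5 0 -1;7 -9.1 6.5 0 -1;7 -9.1 7.3 0 -1;7 -9.1 7.3 0 -1"}}

```text
time_s: 15.6
position: [0.5541, 0.343, 0.0292]
tool_rot: [[0.903, 0.43, -0.0], [0.43, -0.903, -0.0], [-0.0, 0.0, -1.0]]
ft_force: [0.2, 0.3, -2.9]
grip_width: 0.0453
gripper_force: 53.3
```

```bash
python3 - <<'E'
from look import *
b=bay(2,.075); go(*b,.024,TY+90)
E
```

```text
go [0.554 0.345 0.024] shift [ 0.07 -0.17  0.52] turn [(np.float64(0.2), 'q6 97'), (np.float64(-179.8), 'q6 -83')]
```

Call:
{"name": "move_arm", "arguments": {"series": "0 -0.2 0.6 0 -1;0 -0.2 0.6 0 -1;0 -0.2 0.6 0 0.35;0 -0.2 0.6 0 0.35;0 -0.2 0.6 0 0.35;0 -0.2 -3 0 0.35;0 -0.2 -8 0 0.6;-3 4 -12 0 1"}}

```text
time_s: 16.6
position: [0.5449, 0.2977, 0.1494]
tool_rot: [[0.901, 0.434, 0.003], [0.434, -0.901, 0.001], [0.003, 0.0, -1.0]]
ft_force: [1.3, -0.8, 0.5]
grip_width: 0.084
gripper_force: 0.0
```

```bash
python3 - <<'E'
from look import *
for c in('scene','side'):
    optics.get_image(c);print(c,[(np.round(d['point'],3).tolist(),round(d['score'],2)) for d in spotter.mark_of('pack_orange',c)[:2]],bay(2,.075))
P=(.32,-.31)
V=[mask('pack_yellow',c,P)[:2] for c in('scene','side')]; V=[v for v in V if v[1] is not None]
print(len(V),np.round(fit(V,PACK,*P),3))
go(.32,-.31,.2,-25)
E
```

```text
scene [([0.557, 0.348, 0.014], 0.77)] [0.55400245 0.34483147]
side [([0.553, 0.343, 0.008], 0.7), ([0.677, -0.034, 0.003], 0.69)] [0.55400245 0.34483147]
2 [ 0.319 -0.308 62.606  0.843]
go [ 0.32 -0.31  0.2 ] shift [-46.41  45.09  -5.31] turn [(np.float64(-39.4), 'q6 -19')]
```

Call:
{"name": "move_arm", "arguments": {"series": "-4.3 4.2 -5 -6 1;-8.6 8.4 -5.3 -12 1;-12.9 12.5 -5.3 -18 1;-17.2 16.7 -5.3 -24 1;-21.5 20.9 -5.3 -30 1;-25.8 25 -5.3 -36 1;-30 29 -5.3 -39 1;-34.3 33.3 -5.3 -39 1"}}

```text
time_s: 18.0
position: [0.3777, -0.1531, 0.2]
tool_rot: [[0.429, 0.903, -0.0], [0.903, -0.429, 0.001], [0.0, -0.001, -1.0]]
ft_force: [1.6, -0.6, 0.1]
grip_width: 0.0855
gripper_force: 0.0
```

```bash
python3 - <<'E'
from look import *
colfit('yellow',.32,-.31)
go(.32,-.31,.08,-25)
E
```

```text
wrist [ 268  295   41   66 1307] at [288. 317.] expected [289. 323.]
yellow [ 0.314 -0.321 66.17   0.767]
go [ 0.32 -0.31  0.08] shift [-15.99   1.48  12.04] turn [(np.float64(-0.8), 'q6 -19')]
```

Call:
{"name": "move_arm", "arguments": {"series": "-5 0.5 3 -1 1;-10 1 6 -1 1;-15 1.5 9 -1 1;-16 1.5 12 -1 1;-16 1.5 12 -1 1;-16 1.5 12 -1 1"}}

```text
time_s: 18.8
position: [0.3236, -0.3023, 0.081]
tool_rot: [[0.414, 0.91, 0.0], [0.91, -0.414, -0.0], [-0.0, 0.0, -1.0]]
ft_force: [0.5, -0.2, -0.5]
grip_width: 0.0856
gripper_force: 0.0
```

```bash
python3 - <<'E'
from look import *
p=colfit('yellow',.32,-.31)
go(p[0],p[1],.01,p[2]+90);go(.32,-.31,.01,-25)
E
```

```text
wrist [ 234  179   77  121 3038] at [275. 223.] expected [275. 238.]
yellow [ 0.318 -0.31  67.314  0.879]
go [ 0.318 -0.31   0.01 ] shift [-0.96 -0.18  7.14] turn [(np.float64(178.3), 'q6 158'), (np.float64(-1.7), 'q6 -22')]
go [ 0.32 -0.31  0.01] shift [-0.84 -0.04  7.14] turn [(np.float64(0.6), 'q6 -19')]
```

Call:
{"name": "move_arm", "arguments": {"series": "0 0 2 0 1;0 0 2 0 1"}}

```text
time_s: 19.1
position: [0.3233, -0.302, 0.0607]
tool_rot: [[0.413, 0.911, -0.0], [0.911, -0.413, 0.001], [0.0, -0.0, -1.0]]
ft_force: [0.3, 0.1, 0.6]
grip_width: 0.0853
gripper_force: 0.0
```

```bash
python3 - <<'E'
from look import *
go(.319,-.31,.01,-24)
E
```

```text
go [ 0.319 -0.31   0.01 ] shift [-0.91 -0.06  5.07] turn [(np.float64(179.6), 'q6 160'), (np.float64(-0.4), 'q6 -20')]
```

Call:
{"name": "move_arm", "arguments": {"series": "-0.9 0 2 0 1;-0.9 0 5.1 0 1;-0.9 0 5.1 0 1;-0.9 0 5.1 0 -1;-0.9 0 5.1 0 -1;-0.9 0 5.1 0 -1;-0.9 0 5.1 0 -1;-0.9 0 -3 0 -1"}}

```text
time_s: 20.1
position: [0.3183, -0.3095, 0.0704]
tool_rot: [[0.415, 0.91, -0.004], [0.91, -0.415, 0.007], [0.005, -0.007, -1.0]]
ft_force: [1.0, -2.8, -1.4]
grip_width: 0.0454
gripper_force: 53.2
```

```bash
python3 - <<'E'
from look import *
b=bay(1,.075); go(*b,.10,TY+90)
E
```

```text
go [0.592 0.265 0.1  ] shift [63.65  1.   -2.66] turn [(np.float64(40.2), 'q6 89'), (np.float64(-139.8), 'q6 -91')]
```

Call:
{"name": "move_arm", "arguments": {"series": "6 0 -3 5 -1;12 0 -3 10 -1;18 0.3 -3 15 -1;24 0.4 -3 20 -1;30 0.5 -3 25 -1;36 0.6 -3 30 -1;42 0.7 -3 35 -1;48 0.8 -3 40 -1"}}

```text
time_s: 21.1
position: [0.526, 0.1247, 0.1025]
tool_rot: [[0.904, 0.428, 0.0], [0.428, -0.904, -0.0], [0.0, 0.0, -1.0]]
ft_force: [1.0, -0.9, -2.0]
grip_width: 0.0453
gripper_force: 53.5
```

```bash
python3 - <<'E'
from look import *
observe()
b=bay(1,.075); go(*b,.04,TY+90)
E
```

```text
go [0.592 0.265 0.04 ] shift [11.95 -9.9   6.25] turn [(np.float64(0.1), 'q6 89'), (np.float64(-179.9), 'q6 -91')]
```

Call:
{"name": "move_arm", "arguments": {"series": "4 -3.3 0 0 -1;8 -6.6 0 0 -1;12 -9.9 0 0 -1;12 -9.9 0 0 -1;12 -9.9 3 0 -1;12 -9.9 6 0 -1;12 -9.9 7.2 0 -1;12 -9.9 7.2 0 -1"}}

```text
time_s: 22.1
position: [0.591, 0.2631, 0.0299]
tool_rot: [[0.903, 0.43, -0.001], [0.43, -0.903, -0.0], [-0.001, -0.0, -1.0]]
ft_force: [0.1, -0.1, -0.8]
grip_width: 0.0456
gripper_force: 53.4
```

```bash
python3 - <<'E'
from look import *
b=bay(1,.075); go(*b,.024,TY+90)
E
```

```text
go [0.592 0.265 0.024] shift [ 0.15 -0.17  0.59] turn [(np.float64(0.2), 'q6 89'), (np.float64(-179.8), 'q6 -91')]
```

Call:
{"name": "move_arm", "arguments": {"series": "0.1 -0.2 0.7 0 -1;0.1 -0.2 0.7 0 -1;0.1 -0.2 0.7 0 0.35;0.1 -0.2 0.7 0 0.35;0.1 -0.2 0.7 0 0.35;0.1 -0.2 -3 0 0.35;0.1 -0.2 -8 0 0.6;-3 4 -12 0 1"}}

```text
time_s: 23.1
position: [0.5822, 0.2185, 0.15]
tool_rot: [[0.901, 0.434, 0.003], [0.434, -0.901, 0.001], [0.003, 0.001, -1.0]]
ft_force: [1.4, -0.4, -0.9]
grip_width: 0.084
gripper_force: 0.0
```

```bash
python3 - <<'E'
from look import *
for c in('scene','side'):
    optics.get_image(c);print(c,[(np.round(d['point'],3).tolist(),round(d['score'],2)) for d in spotter.mark_of('pack_yellow',c)[:2]],bay(1,.075))
P=(.507,-.045)
V=[mask('pack_green',c,P)[:2] for c in('scene','side')]; V=[v for v in V if v[1] is not None]
print(len(V),np.round(fit(V,PACK,*P),3))
go(*P,.2,-9)
E
```

```text
scene [([0.593, 0.265, 0.009], 0.88), ([0.565, 0.149, 0.012], 0.6)] [0.59160994 0.26527221]
side [([0.592, 0.267, 0.009], 0.84)] [0.59160994 0.26527221]
2 [ 5.0700e-01 -4.3000e-02  7.2276e+01  7.6000e-01]
go [ 0.507 -0.045  0.2  ] shift [-18.07  20.49  -5.31] turn [(np.float64(-55.4), 'q6 4')]
```

Call:
{"name": "move_arm", "arguments": {"series": "-4 4 -5 -9 1;-8 8 -5 -18 1;-12 12 -5 -27 1;-16 16 -4 -36 1;-18 20.5 -2 -45 1;-18 20.5 3 -55 1;-18 20.5 5 -55 1;-18 20.5 5 -55 1"}}

```text
time_s: 24.5
position: [0.5071, -0.0449, 0.0963]
tool_rot: [[0.165, 0.986, -0.004], [0.986, -0.165, 0.001], [0.001, -0.004, -1.0]]
ft_force: [-0.1, 0.1, 0.5]
grip_width: 0.0852
gripper_force: 0.0
```

```bash
python3 - <<'E'
from look import *
p=colfit('green',.507,-.045)
go(p[0],p[1],.01,p[2]+90);go(.507,-.045,.01,-9)
E
```

```text
wrist [ 241  166   71  111 2581] at [282. 201.] expected [276. 219.]
green [ 5.0900e-01 -5.0000e-02  8.6996e+01  7.3600e-01]
go [ 0.509 -0.05   0.01 ] shift [-0.51  0.24  8.76] turn [(np.float64(-6.5), 'q6 -3')]
go [ 0.507 -0.045  0.01 ] shift [-0.01 -0.06  8.76] turn [(np.float64(-0.5), 'q6 4')]
```

Call:
{"name": "move_arm", "arguments": {"series": "0 0.1 4 -1 1;0 0.1 8.7 -1 1;0 0.1 8.7 -1 1;0 0.1 8.7 -1 -1;0 0.1 8.7 -1 -1;0 0.1 8.7 -1 -1;0 0.1 8.7 -1 -1;0 0.1 0 -1 -1"}}

```text
time_s: 25.55
position: [0.507, -0.0452, 0.0722]
tool_rot: [[0.148, 0.989, -0.007], [0.989, -0.148, 0.002], [0.001, -0.007, -1.0]]
ft_force: [0.5, -0.6, -1.9]
grip_width: 0.045
gripper_force: 53.1
```

```bash
python3 - <<'E'
from look import *
b=bay(0,.075); go(*b,.10,TY+90)
E
```

```text
go [0.629 0.186 0.1  ] shift [24.64  8.65 -2.82] turn [(np.float64(56.2), 'q6 81'), (np.float64(-123.8), 'q6 -99')]
```

Call:
{"name": "move_arm", "arguments": {"series": "5 1.7 -3 10 -1;10 3.4 -3 20 -1;15 5.1 -3 30 -1;20 6.9 -3 40 -1;24.6 8.6 -3 50 -1;24.6 8.6 -3 56 -1;24.6 8.6 -1 56 -1;24.6 8.6 2 56 -1"}}

```text
time_s: 26.55
position: [0.6305, 0.1853, 0.0545]
tool_rot: [[0.902, 0.431, 0.003], [0.431, -0.902, 0.0], [0.003, 0.001, -1.0]]
ft_force: [0.1, 0.5, -2.9]
grip_width: 0.0453
gripper_force: 53.3
```

```bash
python3 - <<'E'
from look import *
b=bay(0,.075); go(*b,.024,TY+90)
E
```

```text
go [0.629 0.186 0.024] shift [-0.11 -0.1   3.05] turn [(np.float64(0.2), 'q6 81'), (np.float64(-179.8), 'q6 -99')]
```

Call:
{"name": "move_arm", "arguments": {"series": "-0.1 -0.1 1.5 0 -1;-0.1 -0.1 2.5 0 -1;-0.1 -0.1 3 0 -1;-0.1 -0.1 3 0 -1;-0.1 -0.1 3 0 0.35;-0.1 -0.1 3 0 0.35;-0.1 -0.1 3 0 0.35;-0.1 -0.1 -3 0 0.35"}}

```text
time_s: 27.55
position: [0.6266, 0.1851, 0.0801]
tool_rot: [[0.903, 0.43, -0.009], [0.43, -0.903, -0.001], [-0.009, -0.003, -1.0]]
ft_force: [0.5, 0.2, 0.7]
grip_width: 0.0578
gripper_force: 0.0
```

```bash
python3 - <<'E'
from look import *
for c in('scene','side'):
    optics.get_image(c);print(c,[(np.round(d['point'],3).tolist(),round(d['score'],2)) for d in spotter.mark_of('pack_green',c)[:2]],bay(0,.075))
go(.55,-.10,.42,0)
E
```

```text
scene [([0.491, 0.308, 0.011], 0.74), ([0.634, 0.186, 0.007], 0.73)] [0.62921743 0.18571294]
side [([0.628, 0.183, 0.01], 0.86)] [0.62921743 0.18571294]
go [ 0.55 -0.1   0.42] shift [-19.36  22.39 -33.56] turn [(np.float64(-64.5), 'q6 -10')]
```

Call:
{"name": "move_arm", "arguments": {"series": "0 0 -6 -6 1;-3 3 -12 -14 1;-6 7 -18 -22 1;-9 11 -24 -30 1;-12 15 -29 -38 1;-15 18 -33 -46 1;-17 21 -33 -55 1;-18 22 -33 -64 1"}}

```text
time_s: 28.75
position: [0.5607, -0.0931, 0.414]
tool_rot: [[0.006, 1.0, 0.001], [1.0, -0.006, -0.001], [-0.001, 0.001, -1.0]]
ft_force: [0.5, -0.2, -0.9]
grip_width: 0.0853
gripper_force: 0.0
```

```bash
python3 - <<'E'
from look import *
im=optics.get_image('wrist'); cv2.imwrite('pics/w3.png',im['pixels']); s=observe(); print(s['position'],s['time_s'])
for n in ['jigsaw','tacker','lamp','sander']:
    print(n,[(np.round(d['point'],3).tolist(),round(d['score'],2)) for d in spotter.mark_of(n,'wrist')[:2]])
E
```

```text
[ 0.5603168  -0.09489437  0.41363514] 28.8
jigsaw [([0.564, -0.332, -0.002], 0.73)]
tacker [([0.652, -0.192, 0.0], 0.89), ([0.526, -0.172, -0.001], 0.71)]
lamp [([0.503, -0.464, -0.0], 0.81)]
sander [([0.682, -0.031, -0.002], 0.76)]
```

View pics/w3.png

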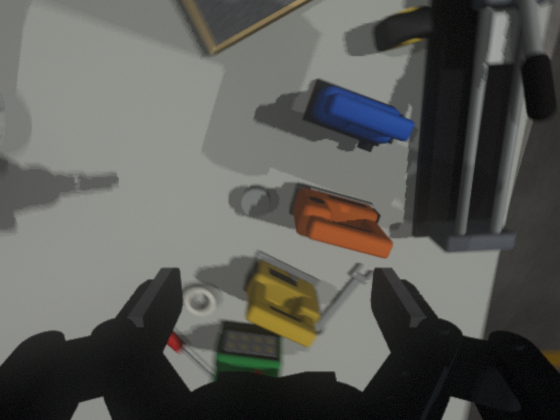

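```bash
python3 - <<'E'
from look import *
im=optics.get_image('wrist')
I=im['pixels'][60:350,220:430]; cv2.imwrite('pics/w3c.png',cv2.resize(I,None,fx=2,fy=2,interpolation=cv2.INTER_CUBIC))
for n,a,b,z in[('sander',(322,100),(408,130),.138),('tacker',(305,229),(388,248),.157),('jigsaw',(251,310),(312,337),.150)]:
    p=plane(im,[a,b],z); d=p[1]-p[0]; print(n,p.mean(0).round(3),np.degrees(np.arctan2(d[1],d[0])).round(1),np.linalg.norm(d).round(3))
E
```

```text
sander [ 0.671 -0.029] -18.7 0.114
tacker [ 0.653 -0.184] -14.2 0.114
jigsaw [ 0.568 -0.321] -28.1 0.101
```

View pics/w3c.png

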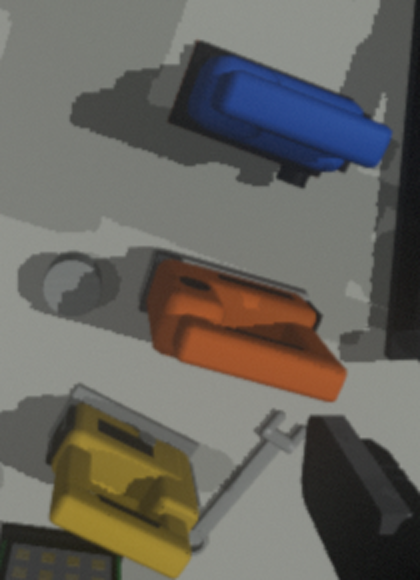

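The crop shows the three handle tops. In the full image the sander's runs (331,107) to (414,132), the tacker's (311,230) to (390,251) and the jigsaw's (249,310) to (313,340).

```bash
python3 - <<'E'
from look import *
im=optics.get_image('wrist')
for n,a,b,z in[('sander',(331,107.5),(414,132.5),.138),('tacker',(311,230),(390,251.5),.157),('jigsaw',(249,310),(313.5,340),.150)]:
    p=plane(im,[a,b],z); d=p[1]-p[0]; print(n,p.mean(0).round(3),np.degrees(np.arctan2(d[1],d[0])).round(1),np.linalg.norm(d).round(3))
# sander sole / colour checks from all cams with marks
for n in('sander','tacker','jigsaw','lamp'):
  for c in('scene','side'):
    if n=='sander': optics.get_image(c)
    print(n,c,[(np.round(d['point'],3).tolist(),round(d['score'],2)) for d in spotter.mark_of(n,c)[:1]])
go(.677,-.033,.26,72)
E
```

```text
sander [ 0.681 -0.034] -16.3 0.109
tacker [ 0.659 -0.187] -16.6 0.11
jigsaw [ 0.568 -0.324] -29.3 0.108
sander scene [([0.676, -0.036, 0.001], 0.72)]
sander side [([0.676, -0.034, 0.002], 0.59)]
tacker scene [([0.516, 0.426, 0.009], 0.69)]
tacker side [([0.658, -0.188, -0.003], 0.67)]
jigsaw scene [([0.505, -0.467, -0.002], 0.42)]
jigsaw side [([0.564, -0.338, -0.002], 0.92)]
lamp scene [([0.501, -0.467, -0.001], 0.58)]
lamp side [([0.501, -0.465, 0.002], 0.84)]
go [ 0.677 -0.033  0.26 ] shift [ 5.85 11.55 15.34] turn [(np.float64(107.5), 'q6 105'), (np.float64(-72.5), 'q6 -75')]
```

Call:
{"name": "move_arm", "arguments": {"series": "1 2 2 -10 1;2 4 4 -20 1;3 6 6 -31 1;4 8 8 -41 1;5 10 11 -52 1;5.9 11.5 15 -62 1;5.9 11.5 15.5 -72.5 1;5.9 11.5 15.5 -72.5 1"}}

```text
time_s: 30.6
position: [0.6765, -0.0325, 0.2579]
tool_rot: [[-0.951, 0.31, -0.001], [0.31, 0.951, 0.0], [0.001, -0.0, -1.0]]
ft_force: [-0.5, 0.6, 0.3]
grip_width: 0.0855
gripper_force: 0.0
```

```bash
python3 - <<'E'
from look import *
im=optics.get_image('wrist'); cv2.imwrite('pics/w4.png',im['pixels'])
for x in((.678,-.034,.138),): print(proj(im,[x]))
a=np.radians(-17); u=np.array([np.cos(a),np.sin(a),0])
print(proj(im,[np.array([.678,-.034,.138])+u*t for t in(-.055,.055)]))
go(.678,-.034,.102,73)
E
```

```text
[[274.59132037 201.72603147]]
[[273.21941819 134.47007148]
 [275.80422922 261.18752225]]
go [ 0.678 -0.034  0.102] shift [-0.17 -0.08 15.68] turn [(np.float64(178.8), 'q6 104'), (np.float64(-1.2), 'q6 -76')]
```

View pics/w4.png

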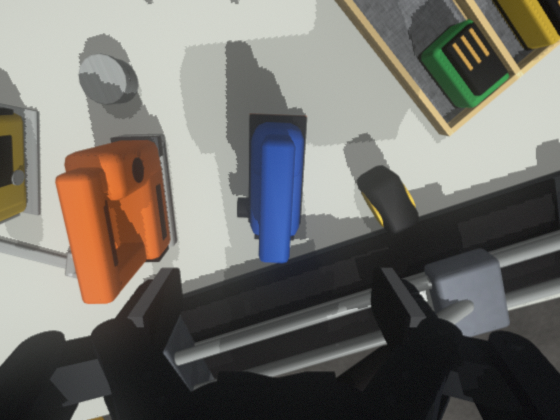

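The handle runs from (277,135) to (274,262), as predicted. Nothing stands within the fingers' travel, so I'll descend and grip.

Call:
{"name": "move_arm", "arguments": {"series": "-0.2 -0.1 5 0 1;-0.2 -0.1 10 0 1;-0.2 -0.1 14 0 1;-0.2 -0.1 15.7 0 1;-0.2 -0.1 15.7 0 1;-0.2 -0.1 15.7 0 -1;-0.2 -0.1 15.7 0 -1;-0.2 -0.1 15.7 0 -1", "force": 80}}

```text
time_s: 31.65
position: [0.6784, -0.0342, 0.1023]
tool_rot: [[-0.951, 0.309, 0.001], [0.309, 0.951, -0.0], [-0.001, 0.0, -1.0]]
ft_force: [0.3, 0.3, -0.7]
grip_width: 0.0321
gripper_force: 0.0
```

Call:
{"name": "move_arm", "arguments": {"series": "0 0 0 0 -1;0 0 0 0 -1;0 0 -2 0 -1;0 0 -6 0 -1;0 0 -12 0 -1;0 0 -12 0 -1"}}

```text
time_s: 32.4
position: [0.6794, -0.0344, 0.2256]
tool_rot: [[-0.951, 0.309, 0.008], [0.309, 0.951, -0.002], [-0.008, 0.001, -1.0]]
ft_force: [-1.0, -0.8, -7.4]
grip_width: 0.0271
gripper_force: 79.3
```

```bash
python3 - <<'E'
from look import *
b=bay(3,-.045); print(b); go(*b,.22,TY+90)
im=optics.get_image('side'); cv2.imwrite('pics/s3.png',im['pixels'])
E
```

```text
[0.40790505 0.37310779]
go [0.408 0.373 0.22 ] shift [38.41 30.38  0.27] turn [(np.float64(136.7), 'q6 107'), (np.float64(-43.3), 'q6 -73')]
```

View pics/s3.png

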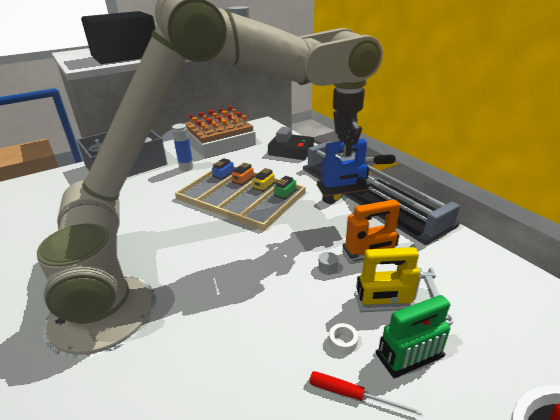

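Side view: the sander hangs level at (345,170), and all four packs lie in the tray, blue, orange, yellow, green from (222,168) to (285,187). Carrying it to bay 3.

Call:
{"name": "move_arm", "arguments": {"series": "4.8 3.8 0 -6 -1;9.6 7.6 0 -12 -1;14.4 11.4 0 -18 -1;19.2 15.2 0 -24 -1;24 19 0 -30 -1;28.8 22.8 0 -36 -1;33.6 26.6 0 -42 -1;38.4 30.4 0 -43.3 -1"}}

```text
time_s: 33.45
position: [0.4044, 0.3743, 0.2184]
tool_rot: [[-0.903, -0.429, -0.005], [-0.429, 0.903, -0.003], [0.006, -0.001, -1.0]]
ft_force: [2.2, 0.7, -7.1]
grip_width: 0.027
gripper_force: 81.5
```

Call:
{"name": "move_arm", "arguments": {"series": "0 0 0 0 -1;0 0 0 0 -1;0 0 0 0 -1"}}

```text
time_s: 33.83
position: [0.4072, 0.3725, 0.2203]
tool_rot: [[-0.905, -0.426, -0.002], [-0.426, 0.905, -0.001], [0.002, -0.0, -1.0]]
ft_force: [0.2, 0.1, -6.9]
grip_width: 0.0268
gripper_force: 82.6
```

```bash
python3 - <<'E'
from look import *
s=observe();print(s['position'],s['tool_rot'][0]);b=bay(3,-.045); go(*b,.113,TY+90)
E
```

```text
[0.40721669 0.37249996 0.22028027] [-0.90477028 -0.4258959  -0.00185225]
go [0.408 0.373 0.113] shift [-0.11  0.03 10.73] turn [(np.float64(179.9), 'q6 107'), (np.float64(-0.1), 'q6 -73')]
```

Call:
{"name": "move_arm", "arguments": {"series": "0 0 4 0 -1;0 0 8 0 -1;0 0 9.5 0 -1;0 0 10.2 0 -1;0 0 10.7 0 -1;0 0 10.9 0 -1;0 0 10.9 0 -1"}}

```text
time_s: 34.7
position: [0.4074, 0.3739, 0.1135]
tool_rot: [[-0.904, -0.427, 0.002], [-0.427, 0.904, 0.001], [-0.002, 0.0, -1.0]]
ft_force: [1.8, -0.7, -4.0]
grip_width: 0.027
gripper_force: 83.3
```

Call:
{"name": "move_arm", "arguments": {"series": "0 0 0.1 0 -1;0 0 0.1 0 0;0 0 0.1 0 1;0 0 0.1 0 1;0 0 0.1 0 1;0 0 0.1 0 1;0 0 -5 0 1;0 0 -11 0 1"}}

```text
time_s: 35.7
position: [0.4064, 0.3733, 0.2231]
tool_rot: [[-0.904, -0.427, -0.002], [-0.427, 0.904, -0.001], [0.003, -0.0, -1.0]]
ft_force: [-0.5, -0.1, -1.0]
grip_width: 0.0857
gripper_force: 0.0
```

```bash
python3 - <<'E'
from look import *
for c in('scene','side'):
    optics.get_image(c);print(c,[(np.round(d['point'],3).tolist(),round(d['score'],2)) for d in spotter.mark_of('sander',c)[:2]],bay(3,-.045))
    print([(np.round(d['point'],3).tolist(),round(d['score'],2)) for d in spotter.mark_of('tacker',c)[:2]])
go(.657,-.188,.28,73)
E
```

```text
scene [([0.406, 0.372, 0.013], 0.82)] [0.40790505 0.37310779]
[([0.654, -0.192, 0.002], 0.58)]
side [([0.408, 0.375, 0.01], 0.89), ([0.526, -0.17, 0.005], 0.64)] [0.40790505 0.37310779]
[([0.744, 0.08, -0.0], 0.67), ([0.657, -0.191, -0.0], 0.56)]
go [ 0.657 -0.188  0.28 ] shift [  1.35 -61.46  -5.86] turn [(np.float64(42.3), 'q6 -89')]
```

Call:
{"name": "move_arm", "arguments": {"series": "0.1 -6 -5.9 6 1;0.3 -12 -5.9 12 1;0.4 -18 -5.9 18 1;0.5 -24 -5.9 24 1;0.7 -30 -5.9 30 1;0.8 -36 -5.9 36 1;0.9 -42 -5.9 42 1;1.1 -48 -5.9 42 1"}}

```text
time_s: 37.0
position: [0.6024, -0.067, 0.2797]
tool_rot: [[-0.957, 0.289, -0.003], [0.289, 0.957, 0.001], [0.003, 0.0, -1.0]]
ft_force: [0.8, 0.8, -0.0]
grip_width: 0.0853
gripper_force: 0.0
```

```bash
python3 - <<'E'
from look import *
go(.657,-.189,.28,73.5)
E
```

```text
go [ 0.657 -0.189  0.28 ] shift [ -8.75 -10.1   -0.06] turn [(np.float64(179.7), 'q6 90'), (np.float64(-0.3), 'q6 -90')]
```

Call:
{"name": "move_arm", "arguments": {"series": "-4 -5 0 0 1;-8 -9 0 0 1;-8.8 -10.1 0 0 1;-8.8 -10.1 0 0 1;-8.8 -10.1 0 0 1"}}

```text
time_s: 37.62
position: [0.6571, -0.1855, 0.2815]
tool_rot: [[-0.958, 0.286, -0.0], [0.286, 0.958, 0.0], [0.0, 0.0, -1.0]]
ft_force: [0.2, 0.6, 0.2]
grip_width: 0.0854
gripper_force: 0.0
```

```bash
cat >> look.py <<'E'
def snap(name,c,yaw,z):
    im=optics.get_image('wrist'); a=np.radians(yaw); u=np.array([np.cos(a),np.sin(a),0])
    q=proj(im,[np.array([*c,z])+u*t for t in(-.055,0,.055)]); print(q.round()); I=im['pixels'].copy()
    for p in q: cv2.drawMarker(I,tuple(p.round().astype(int).tolist()),(255,0,255),cv2.MARKER_CROSS,10)
    cv2.imwrite(name,I); return im
E
python3 - <<'E'
from look import *
snap('pics/w5.png',(.657,-.189),-16.5,.157)
go(.657,-.189,.121,73.5)
E
```

```text
[[271. 133.]
 [272. 199.]
 [272. 258.]]
go [ 0.657 -0.189  0.121] shift [-0.09 -0.35 16.08] turn [(np.float64(179.9), 'q6 90'), (np.float64(-0.1), 'q6 -90')]
```

View pics/w5.png

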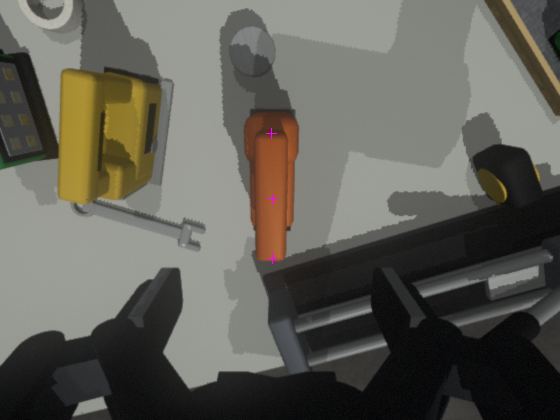

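The marks at (271,133), (272,199) and (272,258) lie on the tacker's handle. Gripping.

Call:
{"name": "move_arm", "arguments": {"series": "-0.1 -0.3 5 0 1;-0.1 -0.3 10 0 1;-0.1 -0.3 14 0 1;-0.1 -0.3 16 0 1;-0.1 -0.3 16 0 1;-0.1 -0.3 16 0 -1;-0.1 -0.3 16 0 -1;-0.1 -0.3 16 0 -1", "force": 80}}

```text
time_s: 38.67
position: [0.6576, -0.1903, 0.1223]
tool_rot: [[-0.958, 0.287, 0.001], [0.287, 0.958, -0.001], [-0.001, -0.0, -1.0]]
ft_force: [0.1, -1.3, 0.4]
grip_width: 0.0321
gripper_force: 0.0
```

Call:
{"name": "move_arm", "arguments": {"series": "0 0 0 0 -1;0 0 0 0 -1;0 0 -2 0 -1;0 0 -6 0 -1;0 0 -12 0 -1;0 0 -12 0 -1"}}

```text
time_s: 39.42
position: [0.6585, -0.1905, 0.2453]
tool_rot: [[-0.958, 0.287, 0.007], [0.287, 0.958, -0.003], [-0.008, -0.001, -1.0]]
ft_force: [-1.6, -0.3, -8.9]
grip_width: 0.0269
gripper_force: 80.2
```

```bash
python3 - <<'E'
from look import *
b=bay(2,-.045); print(b); go(*b,.24,TY+90)
E
```

```text
[0.44551254 0.29354853]
go [0.446 0.294 0.24 ] shift [34.3  40.26  0.24] turn [(np.float64(138.0), 'q6 98'), (np.float64(-42.0), 'q6 -82')]
```

Call:
{"name": "move_arm", "arguments": {"series": "4.2 5 0 -5 -1;8.5 10 0 -10 -1;12.8 15 0 -16 -1;17.1 20 0 -21 -1;21.4 25 0 -26 -1;25.7 30.1 0 -32 -1;30 35.2 0 -37 -1;34.3 40.3 0 -42 -1"}}

```text
time_s: 40.42
position: [0.454, 0.2689, 0.2387]
tool_rot: [[-0.903, -0.43, -0.005], [-0.43, 0.903, -0.001], [0.005, 0.001, -1.0]]
ft_force: [0.1, -0.1, -8.2]
grip_width: 0.0269
gripper_force: 81.2
```

Call:
{"name": "move_arm", "arguments": {"series": "0 0 0 0 -1;0 0 0 0 -1;0 0 0 0 -1"}}

```text
time_s: 40.8
position: [0.4564, 0.2665, 0.2404]
tool_rot: [[-0.905, -0.426, -0.002], [-0.426, 0.905, -0.001], [0.002, 0.0, -1.0]]
ft_force: [1.5, -0.1, -8.5]
grip_width: 0.0271
gripper_force: 82.1
```

```bash
python3 - <<'E'
from look import *
b=bay(2,-.045); go(*b,.132,TY+90)
E
```

```text
go [0.446 0.294 0.132] shift [-0.19  2.9  10.84] turn [(np.float64(179.9), 'q6 98'), (np.float64(-0.1), 'q6 -82')]
```

Call:
{"name": "move_arm", "arguments": {"series": "-0.2 2.9 0 0 -1;-0.2 2.9 3 0 -1;-0.2 2.9 7 0 -1;-0.2 2.9 9.5 0 -1;-0.2 2.9 10.3 0 -1;-0.2 2.9 10.7 0 -1;-0.2 2.9 10.9 0 -1;-0.2 2.9 10.9 0 -1"}}

```text
time_s: 41.8
position: [0.4468, 0.2948, 0.1342]
tool_rot: [[-0.904, -0.427, 0.004], [-0.427, 0.904, 0.001], [-0.004, -0.001, -1.0]]
ft_force: [2.7, -0.6, 2.9]
grip_width: 0.027
gripper_force: 84.0
```

Contact is felt. Releasing.

Call:
{"name": "move_arm", "arguments": {"series": "0 0 0 0 -1;0 0 0 0 0;0 0 0 0 1;0 0 0 0 1;0 0 0 0 1;0 0 0 0 1;0 0 -5 0 1;0 0 -11 0 1"}}

```text
time_s: 42.8
position: [0.4452, 0.2944, 0.2431]
tool_rot: [[-0.904, -0.427, -0.003], [-0.427, 0.904, -0.001], [0.003, 0.0, -1.0]]
ft_force: [1.1, -0.2, -0.7]
grip_width: 0.0856
gripper_force: 0.0
```

```bash
python3 - <<'E'
from look import *
for c in('scene','side'):
    optics.get_image(c);print(c,[(np.round(d['point'],3).tolist(),round(d['score'],2)) for d in spotter.mark_of('tacker',c)[:2]],bay(2,-.045))
    print([(np.round(d['point'],3).tolist(),round(d['score'],2)) for d in spotter.mark_of('jigsaw',c)[:2]])
go(.566,-.333,.28,61)
E
```

```text
scene [([0.446, 0.295, 0.009], 0.74)] [0.44551254 0.29354853]
[([0.568, -0.333, -0.004], 0.64)]
side [([0.45, 0.296, 0.012], 0.86)] [0.44551254 0.29354853]
[([0.566, -0.335, 0.002], 0.87), ([0.432, 0.574, 0.004], 0.45)]
go [ 0.566 -0.333  0.28 ] shift [ 15.9  -61.88  -3.85] turn [(np.float64(54.3), 'q6 -91')]
```

Call:
{"name": "move_arm", "arguments": {"series": "1.5 -5.8 -3.8 7 1;3 -11.6 -3.8 14 1;4.5 -17.4 -3.8 21 1;6 -23.2 -3.8 28 1;7.5 -29 -3.8 35 1;9 -34.8 -3.8 42 1;10.4 -40.6 -3.8 49 1;11.9 -46.4 -3.8 54 1"}}

```text
time_s: 44.1
position: [0.5363, -0.1776, 0.2789]
tool_rot: [[-0.876, 0.483, -0.002], [0.483, 0.876, 0.002], [0.003, 0.0, -1.0]]
ft_force: [0.7, -0.0, -0.5]
grip_width: 0.0854
gripper_force: 0.0
```

```bash
python3 - <<'E'
from look import *
go(.567,-.334,.28,61)
E
```

```text
go [ 0.567 -0.334  0.28 ] shift [-10.24 -12.21  -0.14] turn [(np.float64(180.1), 'q6 88'), (np.float64(0.1), 'q6 -92')]
```

Call:
{"name": "move_arm", "arguments": {"series": "-4 -4.5 0 0 1;-8 -9 0 0 1;-10.2 -12.2 0 0 1;-10.2 -12.2 0 0 1;-10.2 -12.2 0 0 1"}}

```text
time_s: 44.72
position: [0.5672, -0.3311, 0.2793]
tool_rot: [[-0.877, 0.48, -0.002], [0.48, 0.877, 0.002], [0.002, 0.001, -1.0]]
ft_force: [0.4, 0.5, 0.1]
grip_width: 0.0851
gripper_force: 0.0
```

```bash
python3 - <<'E'
from look import *
snap('pics/w6.png',(.567,-.334),-29,.150)
go(.567,-.334,.114,61)
E
```

```text
[[273. 133.]
 [272. 198.]
 [272. 256.]]
go [ 0.567 -0.334  0.114] shift [-0.15 -0.31 16.59] turn [(np.float64(180.4), 'q6 88'), (np.float64(0.4), 'q6 -92')]
```

View pics/w6.png

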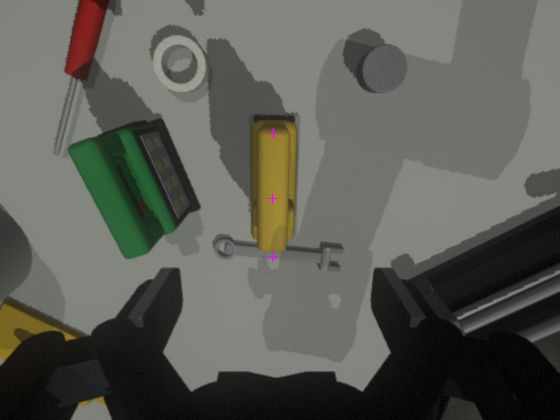

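The handle runs (272,120) to (272,250). My mark at (272,198) sits about 8 mm towards the nose, so I'll shift back and grip.

Call:
{"name": "move_arm", "arguments": {"series": "0.4 -0.3 5 0 1;0.4 -0.3 10 0 1;0.4 -0.3 14 0 1;0.4 -0.3 16.5 0 1;0.4 -0.3 16.5 0 1;0.4 -0.3 16.5 0 -1;0.4 -0.3 16.5 0 -1;0.4 -0.3 16.5 0 -1", "force": 80}}

```text
time_s: 45.78
position: [0.5626, -0.3325, 0.1164]
tool_rot: [[-0.877, 0.48, 0.001], [0.48, 0.877, -0.001], [-0.001, -0.0, -1.0]]
ft_force: [1.0, -0.2, 0.0]
grip_width: 0.0321
gripper_force: 0.0
```

Call:
{"name": "move_arm", "arguments": {"series": "0 0 0 0 -1;0 0 0 0 -1;0 0 -2 0 -1;0 0 -6 0 -1;0 0 -12 0 -1;0 0 -12 0 -1"}}

```text
time_s: 46.52
position: [0.5633, -0.3332, 0.2395]
tool_rot: [[-0.877, 0.48, 0.006], [0.48, 0.877, -0.005], [-0.008, -0.002, -1.0]]
ft_force: [0.2, -0.2, -8.3]
grip_width: 0.027
gripper_force: 80.0
```

```bash
python3 - <<'E'
from look import *
b=bay(1,-.045); print(b); go(*b,.24,TY+90)
E
```

```text
[0.48312003 0.21398926]
go [0.483 0.214 0.24 ] shift [33.3  44.15 -0.38] turn [(np.float64(126.0), 'q6 89'), (np.float64(-54.0), 'q6 -91')]
```

Call:
{"name": "move_arm", "arguments": {"series": "4 5.3 0 -6 -1;8 10.6 0 -13 -1;12 16 0 -20 -1;16 21.2 0 -27 -1;20 26.5 0 -34 -1;24 31.8 0 -41 -1;28 37.1 0 -48 -1;32 42 0 -54 -1"}}

```text
time_s: 47.52
position: [0.4864, 0.1637, 0.233]
tool_rot: [[-0.903, -0.431, -0.005], [-0.431, 0.903, -0.0], [0.005, 0.002, -1.0]]
ft_force: [1.1, -0.0, -6.2]
grip_width: 0.0271
gripper_force: 80.7
```

Call:
{"name": "move_arm", "arguments": {"series": "0 0 0 0 -1;0 0 0 0 -1;0 0 0 0 -1"}}

```text
time_s: 47.9
position: [0.4881, 0.1609, 0.2345]
tool_rot: [[-0.905, -0.426, -0.002], [-0.426, 0.905, -0.0], [0.002, 0.0, -1.0]]
ft_force: [0.5, 0.5, -6.9]
grip_width: 0.0271
gripper_force: 81.8
```

```bash
python3 - <<'E'
from look import *
b=bay(1,-.045); go(*b,.127,TY+90)
E
```

```text
go [0.483 0.214 0.127] shift [-1.83  5.02 10.75] turn [(np.float64(179.9), 'q6 89'), (np.float64(-0.1), 'q6 -91')]
```

Call:
{"name": "move_arm", "arguments": {"series": "-0.9 2.5 0 0 -1;-1.8 5 0 0 -1;-1.8 5 3.5 0 -1;-1.8 5 7.5 0 -1;-1.8 5 9.7 0 -1;-1.8 5 10.4 0 -1;-1.8 5 10.8 0 -1;-1.8 5 10.9 0 -1"}}

```text
time_s: 48.9
position: [0.4837, 0.2147, 0.1272]
tool_rot: [[-0.904, -0.427, 0.002], [-0.427, 0.904, 0.0], [-0.002, -0.001, -1.0]]
ft_force: [1.1, -0.8, -3.5]
grip_width: 0.0266
gripper_force: 82.6
```

Call:
{"name": "move_arm", "arguments": {"series": "0 0 0 0 -1"}}

```text
time_s: 49.02
position: [0.4836, 0.2147, 0.1273]
tool_rot: [[-0.904, -0.427, 0.002], [-0.427, 0.904, -0.0], [-0.002, -0.001, -1.0]]
ft_force: [0.3, -1.9, -4.2]
grip_width: 0.0264
gripper_force: 82.4
```

Call:
{"name": "move_arm", "arguments": {"series": "0 0 0.1 0 -1;0 0 0.1 0 0;0 0 0.1 0 1;0 0 0.1 0 1;0 0 0.1 0 1;0 0 0.1 0 1;0 0 -5 0 1;0 0 -11 0 1"}}

```text
time_s: 50.02
position: [0.4826, 0.2147, 0.2372]
tool_rot: [[-0.904, -0.427, -0.002], [-0.427, 0.904, -0.0], [0.002, 0.001, -1.0]]
ft_force: [0.7, -0.1, 0.9]
grip_width: 0.0852
gripper_force: 0.0
```

```bash
python3 - <<'E'
from look import *
for c in('scene','side'):
    optics.get_image(c);print(c,[(np.round(d['point'],3).tolist(),round(d['score'],2)) for d in spotter.mark_of('jigsaw',c)[:2]],bay(1,-.045))
    print([(np.round(d['point'],3).tolist(),round(d['score'],2)) for d in spotter.mark_of('lamp',c)[:2]])
im=optics.get_image('side')
# lamp handle top ends from side picture at t=0: judged (397,317)-(447,301)
p=plane(im,[(395,318),(448,302)],.140); d=p[1]-p[0]; print(p.mean(0),np.degrees(np.arctan2(d[1],d[0])),np.linalg.norm(d))
go(.503,-.468,.28,80)
E
```

```text
scene [([0.45, 0.293, 0.015], 0.73)] [0.48312003 0.21398926]
[([0.504, -0.467, -0.004], 0.91), ([0.447, 0.296, 0.013], 0.4)]
side [([0.487, 0.216, 0.007], 0.96)] [0.48312003 0.21398926]
[([0.503, -0.466, 0.002], 0.88)]
[ 0.49712156 -0.47307597] -13.972553841543505 0.11154755669587388
go [ 0.503 -0.468  0.28 ] shift [ 27.34 -62.59  -4.46] turn [(np.float64(35.3), 'q6 -123')]
```

Call:
{"name": "move_arm", "arguments": {"series": "2.5 -5.7 -4.5 4 1;5 -11.4 -4.5 8 1;7.5 -17.1 -4.5 12 1;10 -22.8 -4.5 16 1;12.5 -28.5 -4.5 20 1;15 -34.2 -4.5 24 1;17.5 -40 -4.5 28 1;20 -45.6 -4.5 31 1"}}

```text
time_s: 51.38
position: [0.4965, -0.2747, 0.2801]
tool_rot: [[-0.995, 0.101, -0.002], [0.101, 0.995, 0.002], [0.002, 0.001, -1.0]]
ft_force: [1.0, 0.4, 0.8]
grip_width: 0.0853
gripper_force: 0.0
```

```bash
python3 - <<'E'
from look import *
go(.503,-.466,.28,84)
E
```

```text
go [ 0.503 -0.466  0.28 ] shift [ -2.59 -18.97  -0.02] turn [(np.float64(180.2), 'q6 53'), (np.float64(0.2), 'q6 -127')]
```

Call:
{"name": "move_arm", "arguments": {"series": "-1 -6 0 0 1;-2 -12 0 0 1;-2.6 -18 0 0 1;-2.6 -19 0 0 1;-2.6 -19 0 0 1;-2.6 -19 0 0 1"}}

```text
time_s: 52.12
position: [0.5044, -0.4629, 0.2816]
tool_rot: [[-0.995, 0.098, -0.0], [0.098, 0.995, 0.0], [0.0, 0.0, -1.0]]
ft_force: [0.1, 1.0, 0.1]
grip_width: 0.0858
gripper_force: 0.0
```

```bash
python3 - <<'E'
from look import *
snap('pics/w7.png',(.503,-.466),-6,.140)
go(.503,-.466,.104,84)
E
```

```text
[[273. 128.]
 [272. 191.]
 [272. 248.]]
go [ 0.503 -0.466  0.104] shift [ 0.12 -0.33 17.8 ] turn [(np.float64(180.4), 'q6 53'), (np.float64(0.4), 'q6 -127')]
```

View pics/w7.png

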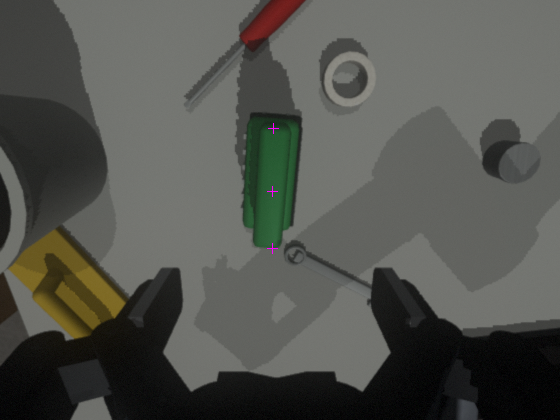

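The handle runs (275,122) to (267,245), so I need 4° more turn. The mark at (272,191) is on it and the pen cup on the left is clear.

Call:
{"name": "move_arm", "arguments": {"series": "0.3 -0.3 5 4 1;0.3 -0.3 10 4 1;0.3 -0.3 15 4 1;0.3 -0.3 17.7 4 1;0.3 -0.3 17.7 4 1;0.3 -0.3 17.7 4 -1;0.3 -0.3 17.7 4 -1;0.3 -0.3 17.7 4 -1", "force": 80}}

```text
time_s: 53.18
position: [0.5009, -0.4672, 0.1055]
tool_rot: [[-0.986, 0.168, 0.001], [0.168, 0.986, -0.001], [-0.001, -0.001, -1.0]]
ft_force: [-0.7, -0.1, -0.0]
grip_width: 0.0319
gripper_force: 0.0
```

Call:
{"name": "move_arm", "arguments": {"series": "0 0 0 0 -1;0 0 0 0 -1;0 0 -2 0 -1;0 0 -6 0 -1;0 0 -12 0 -1;0 0 -12 0 -1"}}

```text
time_s: 53.92
position: [0.5014, -0.4678, 0.2289]
tool_rot: [[-0.986, 0.168, 0.005], [0.168, 0.986, -0.006], [-0.006, -0.005, -1.0]]
ft_force: [-0.2, -0.9, -5.9]
grip_width: 0.0271
gripper_force: 79.9
```

```bash
python3 - <<'E'
from look import *
b=bay(0,-.045); print(b); go(*b,.23,TY+90)
E
```

```text
[0.52072752 0.13443   ]
go [0.521 0.134 0.23 ] shift [ 8.23 59.69 -0.49] turn [(np.float64(145.0), 'q6 79'), (np.float64(-35.0), 'q6 -101')]
```

Call:
{"name": "move_arm", "arguments": {"series": "0.8 6 0 -4 -1;1.6 12 0 -8 -1;2.4 18 0 -13 -1;3.2 24 0 -18 -1;4 30 0 -23 -1;4.9 36 0 -28 -1;5.7 42 0 -33 -1;6.5 47 0 -35 -1"}}

```text
time_s: 54.92
position: [0.5144, 0.0097, 0.2224]
tool_rot: [[-0.903, -0.43, -0.004], [-0.43, 0.903, 0.001], [0.003, 0.003, -1.0]]
ft_force: [1.1, -0.3, -5.1]
grip_width: 0.0272
gripper_force: 81.2
```

Call:
{"name": "move_arm", "arguments": {"series": "0 0 0 0 -1;0 0 0 0 -1;0 0 0 0 -1"}}

```text
time_s: 55.3
position: [0.5155, 0.0063, 0.2236]
tool_rot: [[-0.905, -0.426, -0.002], [-0.426, 0.905, 0.0], [0.001, 0.001, -1.0]]
ft_force: [-0.0, -0.0, -5.2]
grip_width: 0.0269
gripper_force: 81.8
```

```bash
python3 - <<'E'
from look import *
b=bay(0,-.045); go(*b,.116,TY+90)
E
```

```text
go [0.521 0.134 0.116] shift [-5.95 11.36 10.77] turn [(np.float64(179.9), 'q6 79'), (np.float64(-0.1), 'q6 -101')]
```

Call:
{"name": "move_arm", "arguments": {"series": "-2 4 0 0 -1;-4 8 0 0 -1;-5.5 10.5 0 0 -1;-5.9 11.4 0 0 -1;-5.9 11.4 0 0 -1;-5.9 11.4 3 0 -1;-5.9 11.4 6 0 -1;-5.9 11.4 6 0 -1"}}

```text
time_s: 56.3
position: [0.5194, 0.1341, 0.1628]
tool_rot: [[-0.905, -0.426, -0.005], [-0.426, 0.905, -0.0], [0.005, 0.002, -1.0]]
ft_force: [0.8, 0.3, -4.7]
grip_width: 0.0269
gripper_force: 82.1
```

```bash
python3 - <<'E'
from look import *
b=bay(0,-.045); go(*b,.116,TY+90)
E
```

```text
go [0.521 0.134 0.116] shift [-0.15 -0.04  4.68] turn [(np.float64(179.9), 'q6 79'), (np.float64(-0.1), 'q6 -101')]
```

Call:
{"name": "move_arm", "arguments": {"series": "-0.1 0 2.5 0 -1;-0.1 0 3.7 0 -1;-0.1 0 4.4 0 -1;-0.1 0 4.7 0 -1;-0.1 0 4.8 0 -1;-0.1 0 4.8 0 -1"}}

```text
time_s: 57.05
position: [0.5214, 0.136, 0.1168]
tool_rot: [[-0.904, -0.428, 0.001], [-0.428, 0.904, -0.0], [-0.001, -0.0, -1.0]]
ft_force: [-0.5, 0.1, -5.1]
grip_width: 0.0268
gripper_force: 81.9
```

Call:
{"name": "move_arm", "arguments": {"series": "0 0 0.1 0 -1;0 0 0.2 0 -1;0 0 0.2 0 -1"}}

```text
time_s: 57.42
position: [0.5214, 0.1359, 0.1155]
tool_rot: [[-0.904, -0.427, 0.001], [-0.427, 0.904, -0.0], [-0.001, -0.001, -1.0]]
ft_force: [-2.8, -2.4, 6.5]
grip_width: 0.027
gripper_force: 83.5
```

Call:
{"name": "move_arm", "arguments": {"series": "0 0 0 0 0;0 0 0 0 1;0 0 0 0 1;0 0 0 0 1;0 0 0 0 1;0 0 -5 0 1;0 0 -11 0 1;0 0 -16 0 1"}}

```text
time_s: 58.42
position: [0.5211, 0.136, 0.2768]
tool_rot: [[-0.904, -0.427, 0.001], [-0.427, 0.904, 0.0], [-0.001, -0.001, -1.0]]
ft_force: [0.1, 0.0, 0.1]
grip_width: 0.0855
gripper_force: 0.0
```

```bash
python3 - <<'E'
from look import *
u=np.radians(TY); R=np.array([[np.cos(u),np.sin(u)],[-np.sin(u),np.cos(u)]])
ims={c:optics.get_image(c) for c in('scene','side')}
for n in['sander','pack_blue','tacker','pack_orange','jigsaw','pack_yellow','lamp','pack_green']:
    print(n,[(c,np.r_[R@(np.array(d['point'][:2])-T),d['point'][2]].round(3).tolist(),round(d['score'],2)) for c in ims for d in spotter.mark_of(n,c)[:1]])
print('bay y',[-.132,-.044,.044,.132])
a=ims['scene']['pixels'][120:240,220:380]; b=ims['side']['pixels'][110:240,160:320]
cv2.imwrite('pics/end.png',np.hstack([cv2.resize(a,(400,300),interpolation=2),cv2.resize(b,(400,300),interpolation=2)]))
E
```

```text
sander [('scene', [-0.046, 0.135, 0.011], 0.5), ('side', [-0.045, 0.136, 0.013], 0.83)]
pack_blue [('scene', [0.074, 0.136, 0.009], 0.79), ('side', [0.077, 0.133, 0.008], 0.55)]
tacker [('scene', [-0.042, 0.043, 0.015], 0.89), ('side', [-0.04, 0.045, 0.012], 0.79)]
pack_orange [('scene', [0.079, 0.041, 0.015], 0.48)]
jigsaw [('scene', [-0.035, -0.041, 0.01], 0.61), ('side', [-0.048, 0.136, 0.011], 0.64)]
pack_yellow [('scene', [0.083, -0.036, 0.01], 0.83)]
lamp [('scene', [-0.039, -0.132, 0.008], 0.94), ('side', [-0.042, -0.131, 0.011], 0.78)]
pack_green [('scene', [0.077, -0.13, 0.008], 0.87), ('side', [0.076, -0.132, 0.008], 0.53)]
bay y [-0.132, -0.044, 0.044, 0.132]
```

View pics/end.png

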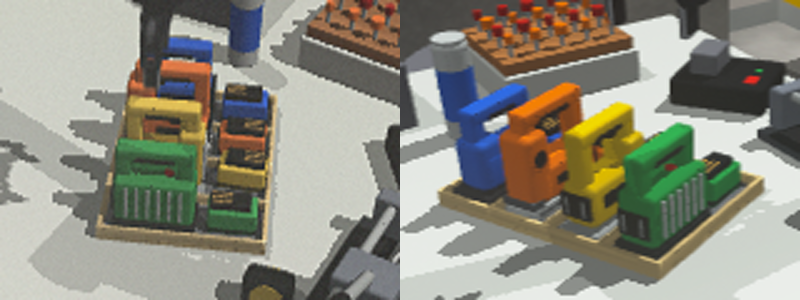

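The final picture shows all four tools upright, each with its own-colour pack flat beside it. The measured positions are all within limits, so I'm handing the job in.

```bash
python3 -c "
from rig import order; print(order.close_job())"
```

```text
the job is handed in; nothing more can be done
None
```

I put all four tools upright in their own bays, each with its matching battery pack flat and contacts up, and handed the job in at about 58 s; the final camera check showed every position within limits, but no verdict came back.

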